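# Load the missing balls into a turntable bearing with a one-ball scoop

### The job

Two cups of the bearing's brass cage are still empty. Take the scoop out of the rack without disturbing the screwdrivers beside it, and with it scoop two of the oiled balls from the blue dish, one at a time, tipping one into each empty cup; keep the gripper off the balls, don't ram the scoop into the dish or squeeze a ball hard with it, and leave the spare balls in the dish. Then hang the scoop back upright in its slot in the rack.

Things in the scene. Friction and masses are not known exactly. Their poses are not given: they have to be found in the camera images.
- scoop: one-ball scoop, 65 g, hung upright in the rack. Origin on the handle axis, at the knuckle at the neck's foot; z up the handle, x = nose direction (at the start the rack's +x). 8 mm neck, 24x24 mm collar z=70 to 76, black handle 14 (x) by 18 (y) mm, z=76 to 140. The blade droops nose-down against x by 8 to 32 deg: the stiff knuckle is set differently each time and is not measured
- scoop_pocket (a point): where a ball seated in the pocket has its centre if the droop is 20 deg: 24 mm ahead of the knuckle along the blade and 2 mm above, scoop frame (23.2, 0, -6.4) mm. Pocket: 9.5 mm hole in the 1.6 mm blade, U-shaped wall 7 mm high (18.6 mm wide inside, 22.6 outside), open to the nose. Holds one ball, which rolls out when the blade is over 36 deg nose-down
- scoop_tip (a point): where the underside of the flat, 16 mm wide nose edge is if the droop is 20 deg: 33 mm ahead of the knuckle along the blade and 6.1 mm below it, scoop frame (28.9, 0, -17.0) mm; up to 7 mm off otherwise, so feel for the floor. The nose goes under a ball at the wall only when it runs on the floor or less than 1 mm above
- scoop_collar (a point): middle of the collar's underside; scoop frame (0, 0, 70) mm
- scoop_grip (a point): middle of the handle, where to grip; scoop frame (0, 0, 107) mm
- tool_rack: fixed plywood tool rack, 80 (x) x 140 (y) x 100 mm, front faces its -x; origin at the centre of its underside. 18 mm deck, top z=100, on end cheeks; open at front and back. The scoop's neck hangs in a 13 mm slot at y=0, open at the front, its end at x=+6; collar on the deck. Lift the scoop a little, draw it 80 mm or more out forwards, then up: the blade under the deck cannot pass the slot
- rack_slot (a point): point on the deck's top where the scoop hangs at the start, rack frame (0, 0, 100) mm: the middle of its collar's underside lies here, its origin 70 mm below
- driver_red: red screwdriver, 182 mm long, handle 27 mm thick, standing blade down in a hole of the rack, 42 mm to one side of the scoop; its handle reaches from 88 to 186 mm above the bench. Origin at half length, 13.5 mm off the axis; y is its long axis, pointing up
- driver_green: green screwdriver, same size, standing 42 mm to the scoop's other side
- dish: fixed blue plastic ball dish, 110 (x) x 130 (y) x 32 mm, walls 3 mm; origin at the centre of its underside. The floor slopes 5 deg down to its +x wall, so the balls lie in a row along the foot of that wall
- dish_foot (a point): middle of the foot of the +x wall's inner face, where the floor is lowest: dish frame (52, 0, 4) mm. From here the floor rises towards -x by 87 mm per m; the dish is 124 mm wide inside (y)
- ball_1: oiled, slippery steel ball, 16 mm diameter, 17 g; origin at its centre. All five are alike
- ball_2: oiled, slippery steel ball, 16 mm diameter, 17 g; origin at its centre. All five are alike
- ball_3: oiled, slippery steel ball, 16 mm diameter, 17 g; origin at its centre. All five are alike
- ball_4: oiled, slippery steel ball, 16 mm diameter, 17 g; origin at its centre. All five are alike
- ball_5: oiled, slippery steel ball, 16 mm diameter, 17 g; origin at its centre. All five are alike
- bearing: turntable thrust bearing lying open on its aluminium base, fixed, 124 mm diameter; origin at the centre of its underside. Brass cage of six cups, 38 mm from the axis, four holding a ball. Cups are 19 mm wide inside, floor 10 and rim 19 mm above the bench; seated balls reach 26 mm, the hub in the middle 21 mm
- pocket_a (a point): first empty cup: centre of a ball seated in it, 18 mm above the bench, 38 mm from the bearing's axis
- pocket_b (a point): second empty cup, likewise

How it is judged:
On the way, in this order (a step that is already met when the one before it is completed fails the run):
1. a ball sits in the scoop's pocket, lifted clear of the dish (((distance between ball_1 and scoop_pocket below 0.0085 m and height (world z) of ball_1 above 0.06 m) or (distance between ball_2 and scoop_pocket below 0.0085 m and height (world z) of ball_2 above 0.06 m) or (distance between ball_3 and scoop_pocket below 0.0085 m and height (world z) of ball_3 above 0.06 m) or (distance between ball_4 and scoop_pocket below 0.0085 m and height (world z) of ball_4 above 0.06 m) or (distance between ball_5 and scoop_pocket below 0.0085 m and height (world z) of ball_5 above 0.06 m))), for 0.2 s.
2. one of the two empty cups holds a ball ((distance between any of ball_1, ball_2, ball_3, ball_4, ball_5 and pocket_a below 0.004 m or distance between any of ball_1, ball_2, ball_3, ball_4, ball_5 and pocket_b below 0.004 m)), for 0.2 s.
3. a second ball sits in the scoop's pocket, lifted clear of the dish (((distance between ball_1 and scoop_pocket below 0.0085 m and height (world z) of ball_1 above 0.06 m) or (distance between ball_2 and scoop_pocket below 0.0085 m and height (world z) of ball_2 above 0.06 m) or (distance between ball_3 and scoop_pocket below 0.0085 m and height (world z) of ball_3 above 0.06 m) or (distance between ball_4 and scoop_pocket below 0.0085 m and height (world z) of ball_4 above 0.06 m) or (distance between ball_5 and scoop_pocket below 0.0085 m and height (world z) of ball_5 above 0.06 m))), for 0.2 s.
4. both cups hold a ball (distance between any of ball_1, ball_2, ball_3, ball_4, ball_5 and pocket_a below 0.004 m and distance between any of ball_1, ball_2, ball_3, ball_4, ball_5 and pocket_b below 0.004 m), for 0.2 s.
At the end, for the whole second after the job is handed in: Both cups hold a ball (centre within 4 mm), the other three balls are in the dish, all at rest; the scoop hangs still in the rack slot, collar on the deck (4 mm; 5 mm sideways; at most 28 mm forward; tilt under 0.15 rad); both screwdrivers stand where they were (20 mm, 0.2 rad) (all of step 4 and (distance between ball_1 and pocket_a below 0.004 m or distance between ball_1 and pocket_b below 0.004 m or (x of ball_1 in the frame of dish between -0.053 and 0.053 m and y of ball_1 in the frame of dish between -0.063 and 0.063 m and height (world z) of ball_1 below 0.04 m)) and (distance between ball_2 and pocket_a below 0.004 m or distance between ball_2 and pocket_b below 0.004 m or (x of ball_2 in the frame of dish between -0.053 and 0.053 m and y of ball_2 in the frame of dish between -0.063 and 0.063 m and height (world z) of ball_2 below 0.04 m)) and (distance between ball_3 and pocket_a below 0.004 m or distance between ball_3 and pocket_b below 0.004 m or (x of ball_3 in the frame of dish between -0.053 and 0.053 m and y of ball_3 in the frame of dish between -0.063 and 0.063 m and height (world z) of ball_3 below 0.04 m)) and (distance between ball_4 and pocket_a below 0.004 m or distance between ball_4 and pocket_b below 0.004 m or (x of ball_4 in the frame of dish between -0.053 and 0.053 m and y of ball_4 in the frame of dish between -0.063 and 0.063 m and height (world z) of ball_4 below 0.04 m)) and (distance between ball_5 and pocket_a below 0.004 m or distance between ball_5 and pocket_b below 0.004 m or (x of ball_5 in the frame of dish between -0.053 and 0.053 m and y of ball_5 in the frame of dish between -0.063 and 0.063 m and height (world z) of ball_5 below 0.04 m)) and linear speed of each of ball_1, ball_2, ball_3, ball_4, ball_5 below 0.05 m/s and x of scoop_collar in the frame of tool_rack between -0.028 and 0.01 m and y of scoop_collar in the frame of tool_rack between -0.005 and 0.005 m and z of scoop_collar in the frame of tool_rack between 0.096 and 0.104 m and angle between scoop's own z axis and vertical below 0.15 rad and linear speed of scoop below 0.02 m/s and not (distance of driver_red from where it was at the start of the episode above 0.02 m or angle between driver_red's own y axis and vertical above 0.2 rad) and not (distance of driver_green from where it was at the start of the episode above 0.02 m or angle between driver_green's own y axis and vertical above 0.2 rad)); the robot touches nothing.
It fails at once if the gripper or arm touches a ball (contact force between any of the fingers, the arm and ball_1 above 0.3 N or contact force between any of the fingers, the arm and ball_2 above 0.3 N or contact force between any of the fingers, the arm and ball_3 above 0.3 N or contact force between any of the fingers, the arm and ball_4 above 0.3 N or contact force between any of the fingers, the arm and ball_5 above 0.3 N).
It fails at once if the scoop is pressed against the dish with more than 40 N (contact force between scoop and dish above 40 N).
It fails at once if a ball is squeezed by the scoop with more than 15 N (contact force between scoop and ball_1 above 15 N or contact force between scoop and ball_2 above 15 N or contact force between scoop and ball_3 above 15 N or contact force between scoop and ball_4 above 15 N or contact force between scoop and ball_5 above 15 N).
It fails at once if a screwdriver in the rack is pushed over, pulled out or shifted by more than 20 mm ((distance of driver_red from where it was at the start of the episode above 0.02 m or angle between driver_red's own y axis and vertical above 0.2 rad) or (distance of driver_green from where it was at the start of the episode above 0.02 m or angle between driver_green's own y axis and vertical above 0.2 rad)).
It also fails if it takes over 72 s, if anything falls off the work surface, if the arm or the gripper's body presses on something with over 40 N, if the wrist force passes 120 N, or if a joint passes its speed limit or range.

### The arm

A 6-joint arm with a two-finger parallel gripper is mounted at the origin on a cart in front of the work surface, level with it; the furniture and walls round the work are solid. World frame = base frame: x ahead of the robot, y to its left, z up, the work surface at z = 0. Lengths are in m, angles in rad, forces in N, time in s.
With the tool pointing down it reaches from about 0.3 to 0.775 m from the base axis. Payload 14.6 kg.
Tool frame: the origin (TCP) lies at the very end of the fingers, on their centre line; the grasp point (between the pads) lies 19 mm behind it; z points along the fingers, y is the line along which they close (so a half turn about z gives the same grasp; the last joint's range is limited). The gripper opens to 94 mm and grips with 3 to 60 N. Pads are 16 mm wide; open, the fingers measure 119 mm over their backs; the gripper's body (75 mm by 177 mm) begins 78 mm behind the grasp point.
Start: joints at [-1.325, 0.3, 1.521, -0, 1.321, -0.067], TCP at [0.169, -0.523, 0.205] pointing down, gripper open.
Joint ranges: [-3.03, 3.03], [-0.79, 2.21], [0.23, 2.52], [-1.04, 4.18], [0, 3.07], [-2.55, 2.55]. Speed limits (rad/s): [2.22, 2.22, 2.57, 3.14, 3.14, 3.14].

### API

Orientations are given as [roll, pitch, yaw] about the fixed x, y, z axes, in that order (R = Rz(yaw) Ry(pitch) Rx(roll)).
In Python, from station import ctrl, cams gives the robot as it stands. The module is installed in compiled form; this text tells all that it offers.
- The arm moves only by the tool arm_command, never from a script. Its argument "plan" is a list that holds one entry, the list of rows, each a list of 7 numbers: the shift along the tool's x, y, z in fractions of the full range, 1 being 750 mm, then the turn, a rotation vector about the tool's x, y, z in fractions of the full range, 1 being pi rad, then the closure, from -1 (fully open) to 1 (shut). A call has 1 to 12 rows; each row is the pose to reach, as a shift and turn from the pose commanded when the call began, along the tool's axes at that moment; what a row does not reach only later rows make up. A row lasts 1/10 s, in which the tool goes at most 50 mm and 8.59 degrees, less where a joint would pass 70% of its speed; a pose out of reach is approached as far as the arm can. Shift and turn numbers lie between -1 and 1, and a call with a number outside is refused. A call with a gripper value outside its range is refused whole. The fingers move at their own pace and stop on an object; "squeeze" is the grip in N (left out, the last holds). Time passes only in rows, so rows that repeat a pose let the fingers close. It gives the time, the measured TCP pose, the force, the opening and the grip force at its end, in the units of the state.
- ctrl.get_obs(): the state, without advancing time (a new reading comes with each control period).
- cams.camera(name): name is "side" or "top" or "wrist"; returns (picture, depth): 420x560x3 uint8, blue, green, red; 420x560 float32, m along the optical axis (not along the pixel's ray), 0 where there is no reading.
- cams.camera_info(name): a dict with "fx", "fy", "cx", "cy" (pixels), "world_to_cam" (4x4, takes a point from world to camera coordinates). Camera axes: x right, y down, z forward; pixel columns grow to the right and rows downward; lengths in m; the calibration is good to about 2 mm. A picture is of the moment at which its call begins: read the wrist's pose just before it. camera_info takes no time and is no camera call; for the wrist camera it gives the pose at the moment of the call.
- ctrl.hand_in(): hands the job in; it is judged then, once.
The state is a dict: "time_s": time; "qpos": joint angles; "joint_vel": joint speeds; "tau": joint torques, N m; "ee_pos": TCP position; "eef_rot": TCP orientation; "force": force on the tool from outside, world axes, zero at the start; "moment": the same for the moment, N m; "grip_width": finger opening in m; "grip_force": force on a finger pad.
Only numpy, scipy, OpenCV 4.12 (cv2) and the standard library are available. Lean on these libraries where they do the work, as an engineer would, in place of code of your own. Each camera call takes 0.05 s, during which the arm holds its last target. There are 200 camera calls.

## Working session

There is one attempt and no reset: what is moved stays moved. The work goes in short steps, Python scripts to look and compute and a tool call to move; the robot and the scene stay as the last step left them, time stands still between calls to the robot, and variables do not carry over. Pictures are saved under pics/ and viewed, at most 12 in all, crops included, and the job is handed in when it is done.

Besides the shell and the picture viewer there is one more tool, called after "Request:" by a JSON object that holds its "method" and its "body", one argument or row to a line. arm_command: Moves the arm, as the interface text tells. Its arguments: {"type":"object","properties":{"plan":{"type":"array"},"squeeze":{"type":"number"}},"required":["plan"]}

```bash
mkdir -p pics; python3 - <<'E'
from station import ctrl,cams
import cv2,numpy as np
o=ctrl.get_obs();print({k:np.round(v,4) for k,v in o.items()})
for n in("top","side"):
    i=cams.camera_info(n);im,d=cams.camera(n);cv2.imwrite(f"pics/{n}0.png",im);np.savez(f"{n}0.npz",im=im,d=d,**i)
    print(n,{k:np.round(v,3) for k,v in i.items()})
E
```

```text
{'time_s': np.float64(0.0), 'qpos': array([-1.3246,  0.3005,  1.5216, -0.    ,  1.3207, -0.0666]), 'joint_vel': array([ 0.0006,  0.0001, -0.001 ,  0.0004,  0.0016,  0.0005]), 'tau': array([ 8.00000e-04, -5.31807e+01, -3.52738e+01,  7.09000e-02,
        2.44000e-02, -1.00000e-04]), 'ee_pos': array([ 0.1692, -0.5231,  0.2049]), 'eef_rot': array([-3.1404e+00, -1.0000e-04,  3.1280e-01]), 'force': array([ 0.1398, -0.7278,  0.0171]), 'moment': array([-0.0334, -0.0017, -0.011 ]), 'grip_force': np.float64(0.0), 'grip_width': np.float64(0.0938)}
top {'fx': np.float64(405.761), 'fy': np.float64(405.761), 'cx': np.float64(284.772), 'cy': np.float64(203.555), 'world_to_cam': array([[-0.004, -1.   ,  0.011,  0.069],
       [-0.998,  0.003, -0.057,  0.547],
       [ 0.057, -0.011, -0.998,  1.093],
       [ 0.   ,  0.   ,  0.   ,  1.   ]])}
side {'fx': np.float64(426.996), 'fy': np.float64(426.996), 'cx': np.float64(277.298), 'cy': np.float64(209.029), 'world_to_cam': array([[-0.925, -0.38 , -0.018,  0.55 ],
       [-0.241,  0.623, -0.744,  0.171],
       [ 0.294, -0.684, -0.668,  1.043],
       [ 0.   ,  0.   ,  0.   ,  1.   ]])}
```

View pics/top0.png

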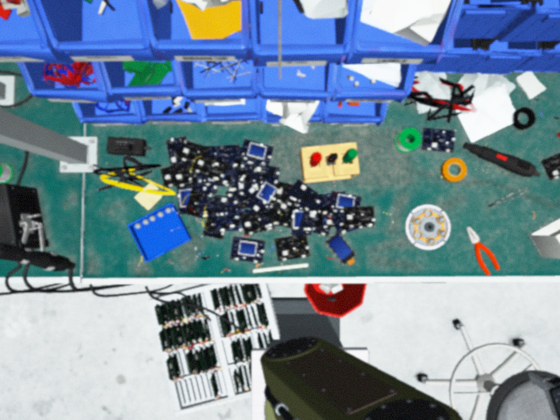

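View pics/side0.png

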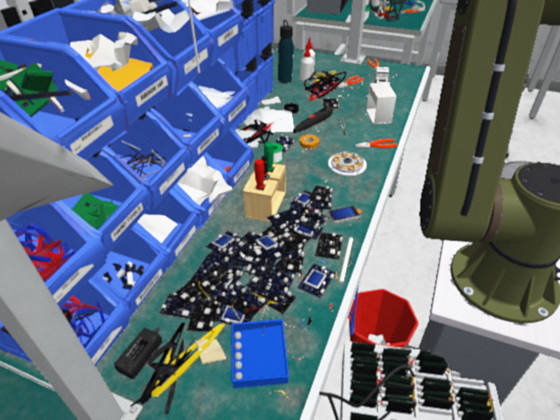

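Top view: the dish is at about (160,233) with its balls along the upper-left wall. The rack is at (330,162), with red, black and green handles at (316,158), (333,159) and (350,155). The bearing is at (428,227). The side view shows the rack at (264,185), the dish at (259,352) and the bearing at (347,161).

```bash
cat > h.py <<'E'
import numpy as np,cv2
def load(n): return dict(np.load(n+".npz"))
def ray(c,u,v,z):
    W=c['world_to_cam'];R=W[:3,:3];t=W[:3,3];o=-R.T@t
    d=R.T@np.array([(u-c['cx'])/c['fx'],(v-c['cy'])/c['fy'],1]);return o+d*(z-o[2])/d[2]
def proj(c,p):
    q=c['world_to_cam'][:3,:3]@np.asarray(p,float)+c['world_to_cam'][:3,3];return np.array([c['fx']*q[0]/q[2]+c['cx'],c['fy']*q[1]/q[2]+c['cy']])
E
python3 - <<'E'
from h import *
t=load("top0");s=load("side0")
def crop(im,u,v,w,h,f): return cv2.resize(im[v:v+h,u:u+w],None,fx=f,fy=f,interpolation=cv2.INTER_CUBIC)
im=t['im'];A=np.hstack([crop(im,120,195,80,70,5)[:,:400],crop(im,395,195,66,70,5)[:,:330]])
B=np.hstack([crop(im,295,135,70,50,5),crop(s['im'],235,135,70,100,2.5)])
B=B[:250];C=np.zeros((A.shape[0]+250,max(A.shape[1],B.shape[1]),3),np.uint8);C[:A.shape[0],:A.shape[1]]=A;C[A.shape[0]:,:B.shape[1]]=B
cv2.imwrite("pics/c1.png",C);print(C.shape)
hsv=cv2.cvtColor(im,cv2.COLOR_BGR2HSV)
def blob(m,box,n):
    k=np.zeros_like(m);u,v,w,h=box;k[v:v+h,u:u+w]=m[v:v+h,u:u+w]
    cs,_=cv2.findContours(k,0,2);c=max(cs,key=cv2.contourArea);print(n,cv2.contourArea(c),cv2.minAreaRect(c));return c
c=blob(cv2.inRange(hsv,(100,150,80),(125,255,255)),(120,195,75,75),"dish")
b=cv2.boxPoints(cv2.minAreaRect(c))
P=np.array([ray(t,*p,0.032) for p in b]);print(P.round(4),P.mean(0))
print("yaw edges",[np.degrees(np.arctan2(*(P[(i+1)%4]-P[i])[[1,0]])).round(1) for i in range(4)],[np.linalg.norm(P[(i+1)%4]-P[i]).round(4) for i in range(4)])
c=blob(cv2.inRange(hsv,(12,50,150),(32,200,255)),(295,135,70,50),"rack")
b=cv2.boxPoints(cv2.minAreaRect(c));P=np.array([ray(t,*p,0.1) for p in b]);print(P.round(4))
c=blob(cv2.inRange(hsv,(0,150,80),(8,255,255)),(300,140,30,40),"red")
c=blob(cv2.inRange(hsv,(45,120,40),(85,255,255)),(340,140,20,24),"green")
E
```

```text
(600, 730, 3)
dish 2180.5 ((158.75164794921875, 231.91989135742188), (43.91604232788086, 52.55597686767578), 62.87869644165039)
[[0.4925 0.4929 0.032 ]
 [0.5562 0.3691 0.032 ]
 [0.4515 0.3146 0.032 ]
 [0.3886 0.438  0.032 ]] [0.47219605 0.40367295 0.032     ]
yaw edges [np.float64(-62.8), np.float64(-152.5), np.float64(117.0), np.float64(27.8)] [np.float64(0.1392), np.float64(0.118), np.float64(0.1385), np.float64(0.1175)]
rack 1780.0 ((329.8564453125, 162.06436157226562), (36.71687316894531, 57.21464538574219), 84.2894058227539)
[[ 0.6877  0.0297  0.1   ]
 [ 0.7021 -0.1155  0.1   ]
 [ 0.6084 -0.1235  0.1   ]
 [ 0.5943  0.021   0.1   ]]
red 89.0 ((315.5, 158.5), (9.0, 13.0), 0.0)
green 92.5 ((349.2500305175781, 155.25001525878906), (7.77817440032959, 15.55634880065918), 45.0)
```

View pics/c1.png

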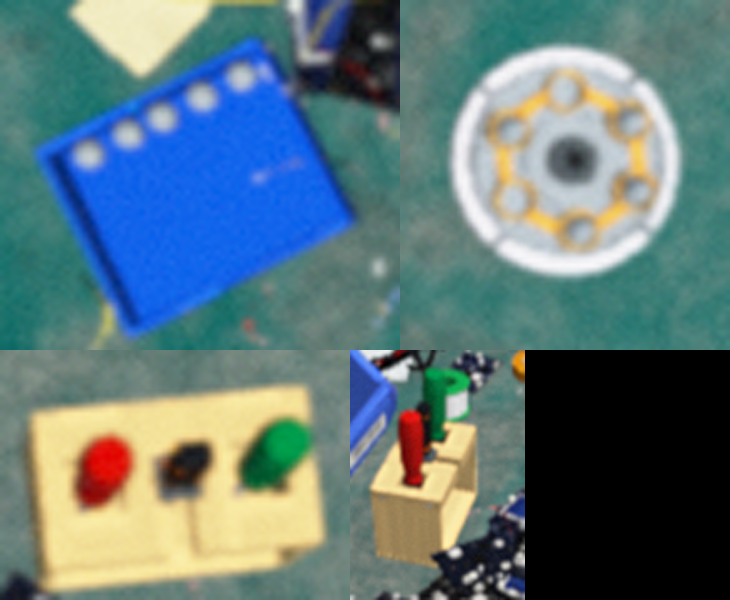

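The crop shows the dish's five balls in a row along the upper wall, about 22 mm apart. The bearing's cups are seen, but which two are empty is unclear. The rack's slot opens downward in the picture, so its front faces the robot. Next I'll set up a move helper and look with the wrist camera.

```bash
cat >> h.py <<'E'
from scipy.spatial.transform import Rotation as Ro
def tgt(yaw,tilt=0): # yaw = nose heading (rad), tilt = nose-down (rad); tool y=nose
    return Ro.from_euler('xyz',[np.pi,0,yaw+np.pi/2])*Ro.from_rotvec([tilt,0,0])
def rel(p0,R0,p,R): # shift mm, rotvec in the tool frame of (p0,R0)
    return (R0.inv().apply(np.asarray(p)-p0)*1000).round(1),(R0.inv()*R).as_rotvec().round(3)
def pose():
    from station import ctrl
    o=ctrl.get_obs();return o,np.array(o['ee_pos']),Ro.from_euler('xyz',o['eef_rot'])
E
python3 - <<'E'
from h import *
from station import cams
t=load("top0")
hsv=cv2.cvtColor(t['im'],cv2.COLOR_BGR2HSV)
m=cv2.inRange(hsv,(0,0,130),(180,90,255));k=np.zeros_like(m);k[195:260,398:460]=m[195:260,398:460]
c=max(cv2.findContours(k,0,2)[0],key=cv2.contourArea);e=cv2.fitEllipse(c);print(e);B=ray(t,*e[0],0.010);print("bearing",B)
o,p,R=pose();i=cams.camera_info("wrist")
C=np.linalg.inv(i['world_to_cam']);print("cam in tool",R.inv().apply(C[:3,3]-p).round(4));print(R.inv().as_matrix()@C[:3,:3],i['fx'],i['cx'],i['cy'])
print("to bearing",rel(p,R,[B[0]-.05,B[1],.30],tgt(0.1)))
E
```

```text
((426.7664794921875, 227.02232360839844), (45.28263854980469, 58.45458221435547), 40.04295349121094)
bearing [ 0.48219552 -0.32266234  0.01      ]
cam in tool [ 0.0662  0.001  -0.1785]
[[-5.76554697e-04 -9.73206532e-01 -2.29931976e-01]
 [ 9.99998922e-01 -2.50646937e-04 -1.44661410e-03]
 [ 1.35022255e-03 -2.29932562e-01  9.73205628e-01]] 312.35855315367104 285.1954499127201 206.30262084590015
to bearing (array([ 311.9, -109.8,  -94.9]), array([-1.000e-03, -1.000e-03, -1.358e+00]))
```

Units first: shifts go in shares of 750 mm and turns go in shares of pi rad. So 359 mm / 750 = 0.4787, 100 mm / 750 = 0.1333, -1.358 rad / 3.1416 = -0.4323.

Request:
{"method": "arm_command", "body": {
  "plan": [
    [[0.0667,-0.0173,0,0,0,-0.0414,-1],[0.1333,-0.0347,0,0,0,-0.0859,-1],[0.1933,-0.0507,0,0,0,-0.1305,-1],[0.2533,-0.0667,0,0,0,-0.1751,-1],[0.3067,-0.08,0,0,0,-0.2196,-1],[0.36,-0.0933,0,0,0,-0.2642,-1],[0.4067,-0.1067,0,0,0,-0.3088,-1],[0.44,-0.1147,0,0,0,-0.3533,-1],[0.4667,-0.1227,0,0,0,-0.3979,-1],[0.4787,-0.1253,0,0,0,-0.4323,-1],[0.4787,-0.1253,0,0,0,-0.4323,-1]]
  ]
}}

```text
time_s: 1.2
ee_pos: [0.4825, -0.3226, 0.2049]
eef_rot: [-3.141, -0.001, 1.674]
force: [-1.2, 0.1, 0.2]
grip_width: 0.0942
grip_force: 0.0
```

```bash
cat >> h.py <<'E'
def snap(n,name):
    from station import cams
    i=cams.camera_info(n);im,d=cams.camera(n);np.savez(name+".npz",im=im,d=d,**i);return dict(im=im,d=d,**i)
E
python3 - <<'E'
from h import *
o,p,R=pose();print(p,o['eef_rot'],o['force'],o['time_s'])
c=snap("wrist","w1")
u=proj(c,[.482,-.3227,.015]).astype(int);print(u)
im=c['im'];x,y=max(u[0]-80,0),max(u[1]-75,0)
cv2.imwrite("pics/w1.png",cv2.resize(im[y:y+150,x:x+160],None,fx=4,fy=4,interpolation=cv2.INTER_CUBIC));print(x,y)
# next: look at rack from front/above
print(rel(p,R,[.56,-.05,.30],tgt(.1)))
E
```

```text
[ 0.48254939 -0.32257732  0.20491727] [-3.14104749e+00 -6.45066815e-04  1.67401294e+00] [-1.183178    0.07273224  0.23942652] 1.2
[284 189]
204 114
(array([263.2, 105.1, -95. ]), array([-0.001, -0.001,  0.003]))
```

View pics/w1.png

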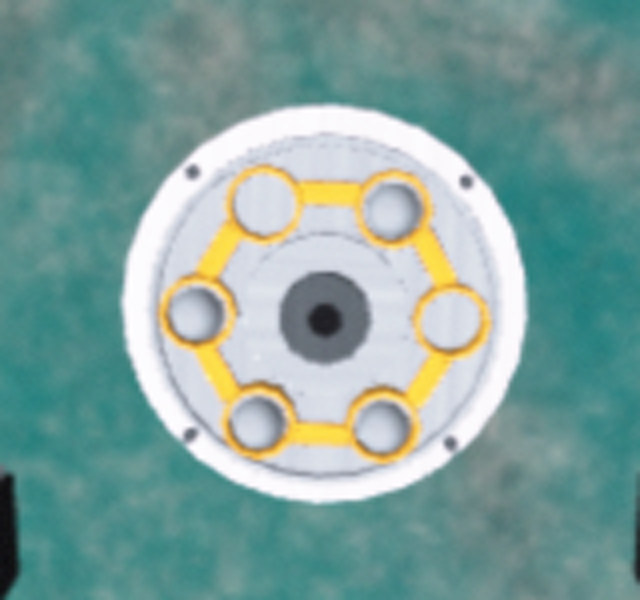

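Wrist view: the empty cups are at crop pixels (265,203) and (451,319); the other four hold balls. Now I'll measure them and look at the rack.

Request:
{"method": "arm_command", "body": {
  "plan": [
    [[0.0533,0.0213,-0.02,0,0,0,-1],[0.1173,0.0467,-0.04,0,0,0,-1],[0.1773,0.072,-0.064,0,0,0,-1],[0.2373,0.0947,-0.0867,0,0,0,-1],[0.296,0.1173,-0.1067,0,0,0,-1],[0.3333,0.1333,-0.12,0,0,0,-1],[0.3507,0.14,-0.1267,0,0,0,-1],[0.3507,0.14,-0.1267,0,0,0,-1]]
  ]
}}

```text
time_s: 2.05
ee_pos: [0.5602, -0.0507, 0.3007]
eef_rot: [3.141, 0.0, 1.67]
force: [-0.2, -0.2, -1.0]
grip_width: 0.0941
grip_force: 0.0
```

```bash
python3 - <<'E'
from h import *
w=load("w1");t=load("top0")
# bearing outline circle (white ring) and rims
def yellow(c,box):
    hsv=cv2.cvtColor(c['im'],cv2.COLOR_BGR2HSV);m=cv2.inRange(hsv,(15,110,120),(32,255,255));k=np.zeros_like(m);u,v,a,b=box;k[v:v+b,u:u+a]=m[v:v+b,u:u+a];return k
k=yellow(w,(204,114,160,150))
cs,h=cv2.findContours(k,cv2.RETR_CCOMP,1)
for i,c in enumerate(cs):
    if h[0][i][3]>=0 and cv2.contourArea(c)>80:
        (u,v),r=cv2.minEnclosingCircle(c);e=cv2.fitEllipse(c) ;P=ray(w,*e[0],.019);print(np.round(e[0],1),r,cv2.contourArea(c),P.round(4))
for nm,c,box in(("w",w,(204,114,160,150)),("t",t,(398,195,62,65))):
    k=yellow(c,box);q=cv2.convexHull(np.argwhere(k)[:,::-1].astype(np.int32));(u,v),r=cv2.minEnclosingCircle(q);print(nm,u,v,r,ray(c,u,v,.019).round(4))
o,p,R=pose();print(p,o['eef_rot'],o['time_s'])
c=snap("wrist","w2");cv2.imwrite("pics/w2.png",c['im'])
E
```

```text
[268.  218.7] 8.409192085266113 190.0 [ 0.4655 -0.3601  0.019 ]
[316.1 193.7] 8.732224464416504 202.5 [ 0.5195 -0.3237  0.019 ]
[282.7 188.5] 36.901668548583984 2790.5 [ 0.4795 -0.3215  0.019 ]
w 285.0 192.0 41.048851013183594 [ 0.4826 -0.3254  0.019 ]
t 428.5555419921875 226.38888549804688 14.889080047607422 [ 0.4839 -0.3243  0.019 ]
[ 0.56021795 -0.05073712  0.30074644] [3.14101822e+00 2.64986314e-04 1.67016843e+00] 2.05
```

View pics/w2.png

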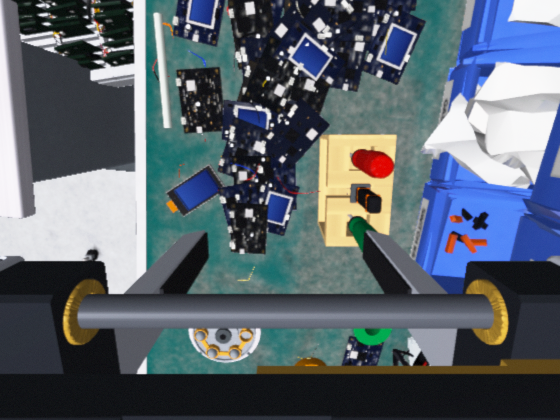

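Wrist view: the rack deck spans about (320–396, 135–246). The red, black and green handles are at (378,164), (370,202) and (358,230). I'll use depth to fit the deck and the handle top.

```bash
cat >> h.py <<'E'
def cloud(c):
    d=c['d'];v,u=np.indices(d.shape);X=np.stack([(u-c['cx'])/c['fx']*d,(v-c['cy'])/c['fy']*d,d],-1)
    W=c['world_to_cam'];P=(X-W[:3,3])@W[:3,:3];P[d==0]=np.nan;return P
E
python3 - <<'E'
from h import *
for n in("w2","top0"):
    c=load(n);P=cloud(c);hsv=cv2.cvtColor(c['im'],cv2.COLOR_BGR2HSV)
    near=(abs(P[...,0]-.645)<.08)&(abs(P[...,1]+.045)<.1)
    wood=cv2.inRange(hsv,(12,40,100),(32,220,255))>0
    m=near&(abs(P[...,2]-.1)<.012);q=P[m]
    print(n,m.sum(),"deck z",np.median(q[:,2]),cv2.minAreaRect(q[:,:2].astype(np.float32)*1000))
    k=near&wood&(abs(P[...,2]-.1)<.012); print(" wood",k.sum(),cv2.minAreaRect(P[k][:,:2].astype(np.float32)*1000))
    b=near&(abs(P[...,2]-.17)<.006)&(hsv[...,2]<90)&(hsv[...,1]<140);q=P[b];print(" handle top",b.sum(),np.median(q,0).round(4), (q.min(0)+q.max(0))/2)
    for nm,lo,hi in(("red",(0,150,60),(8,255,255)),("green",(45,120,30),(85,255,255))):
        b=near&(P[...,2]>.178)&(cv2.inRange(hsv,lo,hi)>0);q=P[b];print(nm,b.sum(),np.median(q,0).round(4),(q.min(0)+q.max(0))/2)
w=load("w1");cr=np.array([(265,203),(392,208),(451,319),(383,422),(260,423),(198,313)])/4+[204,114]-.375
C=np.array([ray(w,*p,.019) for p in cr]);print(C.round(4));m=C.mean(0);print("bearing",m,[np.round((np.linalg.norm(x-m),np.degrees(np.arctan2(*(x-m)[[1,0]]))),4) for x in C])
t=load("top0");cr=(np.array([(565,90),(628,120),(637,188),(580,230),(515,198),(512,127)])-[400,0])/5+[395,195]-.4
C=np.array([ray(t,*p,.019) for p in cr]);print("top",C.mean(0))
c=load("w2");cv2.imwrite("pics/w2c.png",cv2.resize(c['im'][125:255,310:405],None,fx=4.5,fy=4.5,interpolation=cv2.INTER_CUBIC))
E
```

```text
w2 4873 deck z 0.0992798584667242 ((652.58544921875, -48.120323181152344), (80.5396728515625, 141.09664916992188), 5.767176628112793)
 wood 4493 ((652.58544921875, -48.120323181152344), (80.5396728515625, 141.09664916992188), 5.767176628112793)
 handle top 203 [ 0.6509 -0.0471  0.1688] [ 0.65143888 -0.04750067  0.16790627]
red 477 [ 0.6462 -0.0068  0.1848] [ 0.64746521 -0.00713098  0.18266703]
green 29 [ 0.5815 -0.0286  0.4138] [ 0.59114172 -0.03824991  0.35711179]
top0 1295 deck z 0.10014187203706532 ((653.3032836914062, -46.39399719238281), (81.3233642578125, 141.15130615234375), 5.882593154907227)
 wood 1259 ((653.3032836914062, -46.39399719238281), (81.3233642578125, 141.15130615234375), 5.882593154907227)
 handle top 31 [ 0.6512 -0.0463  0.1696] [ 0.65220356 -0.05758464  0.16893408]
red 72 [ 0.6464 -0.0043  0.1853] [ 0.64781452 -0.00358983  0.18418578]
green 69 [ 0.6556 -0.0882  0.1852] [ 0.65493604 -0.08749325  0.1840693 ]
[[ 0.4617 -0.2947  0.019 ]
 [ 0.4986 -0.2924  0.019 ]
 [ 0.5198 -0.3232  0.019 ]
 [ 0.5033 -0.3568  0.019 ]
 [ 0.4663 -0.3609  0.019 ]
 [ 0.445  -0.3291  0.019 ]]
bearing [ 0.48244902 -0.32617642  0.019     ] [array([3.770000e-02, 1.233519e+02]), array([3.7500e-02, 6.4443e+01]), array([0.0375, 4.5652]), array([ 3.70000e-02, -5.57311e+01]), array([ 3.830000e-02, -1.149395e+02]), array([ 3.760000e-02, -1.755423e+02])]
top [ 0.48401068 -0.3260167   0.019     ]
```

View pics/w2c.png

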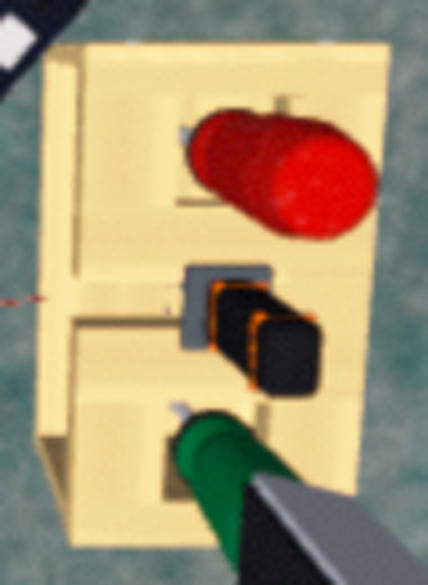

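The crop shows the collar at (228,307) and the black handle top at (290,350), with the slot running left to the front. Before descending I'll check the bin clearance behind the rack.

```bash
python3 - <<'E'
from h import *
for n in("w2","top0","side0"):
    P=cloud(load(n))
    for a in(.70,.72,.74,.76,.78,.80):
        m=(P[...,0]>a)&(P[...,0]<a+.02)&(abs(P[...,1]+.045)<.06);print(n,a,m.sum(),np.nanmax(P[m][:,2]).round(3) if m.any() else None)
o,p,R=pose()
T=tgt(.101)
for q in([.652,-.047,.25],[.652,-.047,.12]):print(rel(p,R,q,T))
# dish from depth
c=load("top0");P=cloud(c);m=(abs(P[...,0]-.472)<.1)&(abs(P[...,1]-.403)<.1)&(abs(P[...,2]-.032)<.006)
hsv=cv2.cvtColor(c['im'],cv2.COLOR_BGR2HSV);m&=cv2.inRange(hsv,(100,120,60),(125,255,255))>0
print("dish rim",m.sum(),cv2.minAreaRect(P[m][:,:2].astype(np.float32)*1000),np.median(P[m][:,2]))
E
```

```text
w2 0.7 0 None
w2 0.72 726 0.098
w2 0.74 2398 0.269
w2 0.76 5864 0.266
w2 0.78 1181 0.224
w2 0.8 1734 0.16
top0 0.7 106 0.006
top0 0.72 311 0.091
top0 0.74 706 0.476
top0 0.76 2701 0.525
top0 0.78 1136 0.522
top0 0.8 2227 0.541
side0 0.7 55 0.002
side0 0.72 104 0.085
side0 0.74 872 0.487
side0 0.76 1368 0.522
side0 0.78 493 0.519
side0 0.8 845 0.54
(array([-4.2, 92.2, 50. ]), array([-0.   ,  0.   , -0.002]))
(array([ -4.2,  92.3, 180. ]), array([-0.   ,  0.   , -0.002]))
dish rim 314 ((472.3335266113281, 406.57562255859375), (112.81842041015625, 133.6217041015625), 27.132478713989258) 0.03158928514105101
```

```bash
python3 - <<'E'
from h import *
for n in("w2","top0","side0"):
    P=cloud(load(n))
    for z in(.19,.22,.26,.30,.35,.40):
        m=(P[...,2]>z)&(P[...,2]<z+.04)&(abs(P[...,1]+.04)<.06)&(P[...,0]>.70);x=np.sort(P[m][:,0]);print(n,z,len(x),x[:5].round(3))
E
```

```text
w2 0.19 1286 [0.761 0.761 0.762 0.762 0.762]
w2 0.22 2780 [0.749 0.749 0.749 0.749 0.75 ]
w2 0.26 244 [0.747 0.747 0.747 0.747 0.747]
w2 0.3 0 []
w2 0.35 0 []
w2 0.4 0 []
top0 0.19 724 [0.763 0.767 0.767 0.767 0.767]
top0 0.22 691 [0.753 0.754 0.754 0.754 0.754]
top0 0.26 879 [0.751 0.751 0.752 0.752 0.753]
top0 0.3 243 [0.78  0.78  0.781 0.782 0.782]
top0 0.35 0 []
top0 0.4 1045 [0.765 0.766 0.768 0.769 0.769]
side0 0.19 343 [0.76  0.762 0.762 0.762 0.762]
side0 0.22 699 [0.746 0.75  0.75  0.751 0.751]
side0 0.26 1108 [0.745 0.747 0.748 0.749 0.75 ]
side0 0.3 506 [0.78  0.782 0.782 0.783 0.783]
side0 0.35 27 [0.83  0.83  0.832 0.833 0.834]
side0 0.4 294 [0.761 0.763 0.763 0.764 0.764]
```

Scaled: 180 mm / 750 = 0.24, 170 mm / 750 = 0.2267.

Request:
{"method": "arm_command", "body": {
  "plan": [
    [[-0.0027,0.0533,0.02,0,0,0,-1],[-0.004,0.1067,0.0533,0,0,0,-1],[-0.004,0.1147,0.08,0,0,0,-1],[-0.004,0.1147,0.08,0,0,0,-1],[-0.004,0.1147,0.1267,0,0,0,-1],[-0.004,0.1147,0.1667,0,0,0,-1],[-0.004,0.1147,0.2,0,0,0,-1],[-0.004,0.1147,0.2267,0,0,0,-1],[-0.004,0.1147,0.24,0,0,0,-1],[-0.004,0.1147,0.24,0,0,0,-1]]
  ]
}}

```text
time_s: 3.1
ee_pos: [0.6453, -0.0467, 0.1204]
eef_rot: [-3.141, -0.0, 1.669]
force: [-0.9, -0.9, -0.1]
grip_width: 0.0938
grip_force: 0.0
```

Request:
{"method": "arm_command", "body": {
  "plan": [
    [[0,0,0,0,0,0,0.3],[0,0,0,0,0,0,0.6],[0,0,0,0,0,0,1],[0,0,0,0,0,0,1],[0,0,0,0,0,0,1],[0,0,0,0,0,0,1],[0,0,0,0,0,0,1],[0,0,0,0,0,0,1],[0,0,0,0,0,0,1]]
  ],
  "squeeze": 45
}}

```text
time_s: 4.0
ee_pos: [0.646, -0.0456, 0.1204]
eef_rot: [-3.142, -0.0, 1.671]
force: [1.1, -0.1, 1.5]
grip_width: 0.0254
grip_force: 0.4
```

Request:
{"method": "arm_command", "body": {
  "plan": [
    [[0,0,0,0,0,0,1],[0,0,0,0,0,0,1],[0,0,0,0,0,0,1],[0,0,0,0,0,0,1],[0,0,0,0,0,0,1],[0,0,0,0,0,0,1]]
  ]
}}

```text
time_s: 4.6
ee_pos: [0.646, -0.0456, 0.1204]
eef_rot: [-3.141, -0.0, 1.671]
force: [0.1, -0.4, -0.6]
grip_width: 0.0139
grip_force: 45.0
```

Scaled: -100 mm / 750 = -0.1333, -95 mm / 750 = -0.1267.

Request:
{"method": "arm_command", "body": {
  "plan": [
    [[0,0,-0.004,0,0,0,1],[0,0,-0.0093,0,0,0,1],[0,-0.02,-0.0093,0,0,0,1],[0,-0.0533,-0.0093,0,0,0,1],[0,-0.0933,-0.0093,0,0,0,1],[0,-0.1267,-0.0093,0,0,0,1],[0,-0.1333,-0.0093,0,0,0,1],[0,-0.1333,-0.0267,0,0,0,1],[0,-0.1333,-0.0667,0,0,0,1],[0,-0.1333,-0.1067,0,0,0,1],[0,-0.1333,-0.12,0,0,0,1]]
  ]
}}

```text
time_s: 5.7
ee_pos: [0.5484, -0.0557, 0.2145]
eef_rot: [3.136, 0.001, 1.671]
force: [-0.5, -0.0, -0.4]
grip_width: 0.0136
grip_force: 45.0
```

```bash
python3 - <<'E'
from h import *
o,p,R=pose();print(p,o['eef_rot'],o['force'],o['grip_width'])
s=snap("side","s2");t=snap("top","t2");w=snap("wrist","w3")
u=proj(s,[p[0]+.02,p[1],p[2]-.10]).astype(int);print(u)
a=cv2.resize(s['im'][u[1]-70:u[1]+50,u[0]-60:u[0]+60],None,fx=3.3,fy=3.3,interpolation=cv2.INTER_CUBIC)
u=proj(w,[p[0]+.02,p[1],p[2]-.10]).astype(int);print(u)
print(a.shape)
b=cv2.resize(w['im'][:,150:430],(396,396*420//280))[:396]
cv2.imwrite("pics/s2.png",np.hstack([a,cv2.resize(w['im'],(528,396))[:,66:466]]))
E
```

```text
[ 0.54839241 -0.05568623  0.21450318] [3.13625166e+00 1.43989658e-03 1.67099761e+00] [-0.46546337 -0.02404499 -0.3817001 ] 0.013625034634401144
[293 177]
[307 208]
(396, 396, 3)
```

View pics/s2.png

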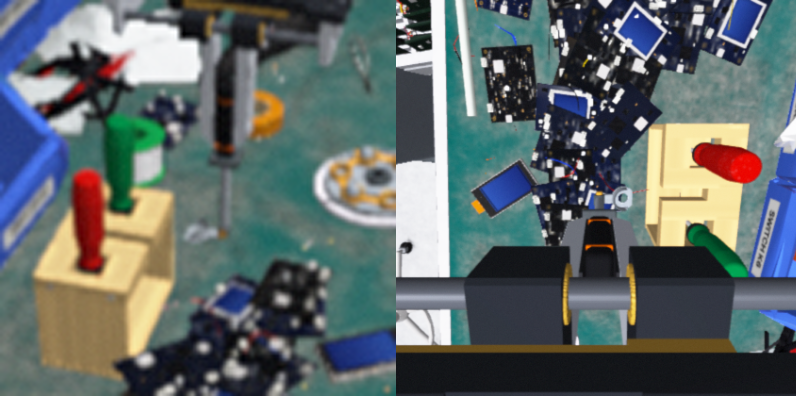

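The scoop hangs free in the gripper and the drivers are standing. The blade shows at side-crop (205,232) and wrist-crop (622,197). I'll estimate the droop from depth in the scoop frame.

```bash
cat >> h.py <<'E'
ZO=.0904 # TCP is ZO up the scoop axis from its origin
def scoopframe(P,p,R): # world -> scoop frame (x nose,y left,z up), tool y=x, tool x=y
    q=(P-p)@R.as_matrix();return np.stack([q[...,1],q[...,0],-q[...,2]+ZO],-1)
E
python3 - <<'E'
from h import *
p=np.array([0.54839241,-0.05568623,0.21450318]);R=Ro.from_euler('xyz',[3.13625166,1.43989658e-03,1.67099761])
for n in("w3","s2","t2"):
    S=scoopframe(cloud(load(n)),p,R);m=(S[...,0]>-.01)&(S[...,0]<.045)&(abs(S[...,1])<.02)&(S[...,2]>-.035)&(S[...,2]<.02)
    q=S[m]*1000;print(n,len(q));q=q[np.argsort(q[:,0])]
    if n!="t2":
        for a in range(-10,45,4):
            k=q[(q[:,0]>=a)&(q[:,0]<a+4)]
            if len(k): print(a,len(k),k.min(0).round(1),np.median(k,0).round(1),k.max(0).round(1))
E
```

```text
w3 604
-6 48 [-5.6 -7.4 -4.2] [-3.8  0.2  0.1] [-2.7  5.1 19.5]
-2 60 [-2.  -0.1 -4.5] [-0.2  1.4  1.6] [ 1.6  5.1 18.2]
2 45 [ 2.2 -6.6 -8.1] [ 3.3 -0.5 -2.9] [ 5.2  4.  19.9]
6 50 [ 6.1 -7.1 -8.8] [ 7.9 -2.6 -7.3] [ 9.8  1.3 -5.8]
10 55 [ 10.6  -8.4 -11.1] [12.3 -1.6 -5.6] [14.   4.  -1.2]
14 86 [ 14.  -12.2 -12.7] [16.2 -2.5 -6.8] [17.9  7.2 -1.3]
18 79 [ 18.  -13.6 -13. ] [ 20.   -7.5 -10.2] [22.   8.3 -2.4]
22 70 [ 22.1 -14.  -14. ] [ 24.1  -8.  -10.9] [25.9  8.6 -3.7]
26 84 [ 26.2 -13.2 -14.4] [ 28.1  -2.6 -12. ] [30.   7.5 -9.1]
30 27 [ 30.  -10.  -13.8] [ 30.8  -3.4 -12.2] [ 31.2   4.2 -11.1]
s2 76
-10 2 [-6.3  1.9 -3. ] [-6.2  2.6  0.9] [-6.2  3.2  4.9]
-6 14 [-5.4 -1.8 -4.8] [-4.3  0.3  7.6] [-2.5  6.5 19.5]
-2 12 [-2.  -0.  -6.4] [-0.1  3.4  0.9] [ 1.8  7.8 19.8]
2 3 [ 2.6  1.  -9.2] [ 5.   1.4 -5.8] [5.1 1.4 1.4]
6 5 [ 6.6 -4.6 -7.6] [ 7.8  1.8 -6.9] [ 9.6  6.1 -6. ]
10 8 [10.6 -5.6 -8.3] [12.5  2.9 -4.1] [13.8 11.1 -1.6]
14 9 [ 15.3 -10.  -10.7] [16.   4.6 -6.2] [17.6  9.1 -0.6]
18 9 [ 18.8 -11.9 -11.4] [19.9 -7.3 -8.4] [22.  11.1 -1.5]
22 9 [ 22.6 -12.4 -13.4] [24.3  8.5 -7.6] [25.5 11.2 -3. ]
26 5 [ 26.2  -8.2 -12.4] [ 28.3  -3.6 -11. ] [ 29.7   4.3 -10.5]
t2 0
```

```bash
python3 - <<'E'
from h import *
o,p,R=pose();print(rel(p,R,[.44,.385,.22],tgt(.475)))
E
```

```text
(array([449. , -62.3,  -9.7]), array([ 0.   ,  0.   , -0.375]))
```

Scaled: 449 mm / 750 = 0.5987, 430 mm / 750 = 0.5733, -0.375 rad / 3.1416 = -0.1194.

Request:
{"method": "arm_command", "body": {
  "plan": [
    [[0.0467,-0.0067,-0.0013,0,0,-0.0095,1],[0.1067,-0.0147,-0.0027,0,0,-0.0223,1],[0.1693,-0.024,-0.004,0,0,-0.035,1],[0.232,-0.032,-0.0067,0,0,-0.0477,1],[0.2933,-0.04,-0.0067,0,0,-0.0605,1],[0.356,-0.0493,-0.008,0,0,-0.0732,1],[0.4187,-0.0573,-0.0093,0,0,-0.0859,1],[0.48,-0.0667,-0.0107,0,0,-0.0955,1],[0.5333,-0.0747,-0.012,0,0,-0.1082,1],[0.5733,-0.08,-0.0133,0,0,-0.1146,1],[0.5987,-0.0827,-0.0133,0,0,-0.1194,1],[0.5987,-0.0827,-0.0133,0,0,-0.1194,1]]
  ]
}}

```text
time_s: 7.05
ee_pos: [0.4392, 0.3863, 0.2189]
eef_rot: [-3.139, 0.0, 2.048]
force: [0.1, -0.7, -0.7]
grip_width: 0.0136
grip_force: 45.0
```

```bash
python3 - <<'E'
from h import *
o,p,R=pose();print(p,o['eef_rot'],o['force'],o['time_s'])
w=snap("wrist","w4");P=cloud(w);hsv=cv2.cvtColor(w['im'],cv2.COLOR_BGR2HSV)
blue=cv2.inRange(hsv,(100,120,50),(125,255,255))>0
near=(abs(P[...,0]-.472)<.1)&(abs(P[...,1]-.405)<.1)
m=near&blue&(abs(P[...,2]-.031)<.005);print("rim",m.sum(),cv2.minAreaRect(P[m][:,:2].astype(np.float32)*1000),np.median(P[m][:,2]))
for n in("w4","top0"):
  c=load(n);Q=cloud(c);h2=cv2.cvtColor(c['im'],cv2.COLOR_BGR2HSV)
  nr=(abs(Q[...,0]-.472)<.1)&(abs(Q[...,1]-.405)<.1)
  k=(nr&(h2[...,1]<110)&(Q[...,2]<.03)&(Q[...,2]>.004)).astype(np.uint8)*255
  D=Q-np.array([.472,.405,0]);a=.474;dx=D[...,0]*np.cos(a)+D[...,1]*np.sin(a);dy=-D[...,0]*np.sin(a)+D[...,1]*np.cos(a)
  k[(abs(dx)>.054)|(abs(dy)>.064)]=0
  for ct in cv2.findContours(k,0,2)[0]:
    if cv2.contourArea(ct)>5:
        (u,v),r=cv2.minEnclosingCircle(ct);X=ray(c,u,v,.0125);d=X-[.472,.405,0]
        print(n,round(u,1),round(v,1),round(r,1),X.round(4),"dish",(np.array([d[0]*np.cos(a)+d[1]*np.sin(a),-d[0]*np.sin(a)+d[1]*np.cos(a)])*1000).round(1))
S=scoopframe(P,p,R)
q=S[(S[...,0]>.005)&(S[...,0]<.04)&(abs(S[...,1])<.02)&(S[...,2]>-.035)&(S[...,2]<.02)]*1000
print("blade",len(q),q.min(0),q.max(0))
cv2.imwrite("pics/w4.png",w['im'])
E
```

```text
[0.4392321  0.38629616 0.21889481] [-3.13947460e+00  2.71462314e-04  2.04814873e+00] [ 0.09256959 -0.73309762 -0.72067087] 7.05
rim 1332 ((471.6572265625, 404.7677917480469), (112.48995208740234, 131.7745819091797), 27.303274154663086) 0.030939430960556246
w4 348.7 220.5 5.9 [0.531  0.3844 0.0125] dish [ 43.1 -45.3]
w4 349.7 201.9 6.1 [0.52   0.4062 0.0125] dish [ 43.2 -20.9]
w4 350.8 183.0 6.3 [0.5091 0.4276 0.0125] dish [43.4  3.2]
w4 351.5 166.8 6.2 [0.4998 0.4454 0.0125] dish [43.2 23.3]
w4 352.6 147.1 6.5 [0.4891 0.4667 0.0125] dish [43.4 47.1]
top0 137.5 225.0 2.7 [0.4908 0.4674 0.0125] dish [45.2 46.9]
top0 145.2 221.2 2.5 [0.501  0.4466 0.0125] dish [44.8 23.8]
top0 151.8 217.8 2.5 [0.5102 0.429  0.0125] dish [45.   3.9]
top0 159.8 213.8 2.5 [0.521  0.4074 0.0125] dish [ 44.7 -20.2]
top0 167.8 209.8 2.5 [0.5319 0.3858 0.0125] dish [ 44.5 -44.4]
blade 466 [  5.02304909 -14.02997538 -11.4502104 ] [32.10237152  8.23693344  0.8412473 ]
```

View pics/w4.png

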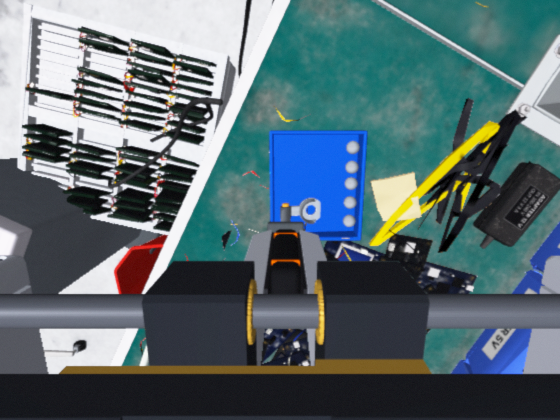

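Wrist view: the dish floor is clear, and the five balls run down the right wall at (349–353, 147–220). The scoop is over the dish with its pocket at (310,208). I'll go for the ball at dish y≈-20, which has about 24 mm of space on both sides.

```bash
cat >> h.py <<'E'
DC=np.array([.472,.4055]);DA=.4755
def dish(x,y,z): # mm, z world mm
    c,s=np.cos(DA),np.sin(DA);return np.array([DC[0]+(x*c-y*s)/1000,DC[1]+(x*s+y*c)/1000,z/1000])
def indish(p):
    c,s=np.cos(DA),np.sin(DA);d=(p[:2]-DC)*1000;return np.round([d[0]*c+d[1]*s,-d[0]*s+d[1]*c,p[2]*1000],1)
E
python3 - <<'E'
from h import *
o,p,R=pose();print(indish(p));print(rel(p,R,dish(-12,-18.5,125),tgt(DA)),rel(p,R,dish(-12,-18.5,114),tgt(DA)))
E
```

```text
[-38.   -3.4 219.2]
(array([-15. ,  26.2,  94.1]), array([-0.002,  0.001,  0.   ])) (array([-15. ,  26.2, 105.1]), array([-0.002,  0.001,  0.   ]))
```

Scaled: 105 mm / 750 = 0.14, 102 mm / 750 = 0.136, -0.002 rad / 3.1416 = -0.0006.

Request:
{"method": "arm_command", "body": {
  "plan": [
    [[-0.0093,0.0173,0.0333,-0.0006,0,0,1],[-0.02,0.0347,0.0733,-0.0006,0,0,1],[-0.02,0.0347,0.1067,-0.0006,0,0,1],[-0.02,0.0347,0.1267,-0.0006,0,0,1],[-0.02,0.0347,0.136,-0.0006,0,0,1],[-0.02,0.0347,0.14,-0.0006,0,0,1],[-0.02,0.0347,0.14,-0.0006,0,0,1]]
  ]
}}

```text
time_s: 7.8
ee_pos: [0.4702, 0.3835, 0.1162]
eef_rot: [3.139, -0.0, 2.046]
force: [-0.8, 0.6, -0.0]
grip_width: 0.0137
grip_force: 45.0
```

```bash
python3 - <<'E'
from h import *
o,p,R=pose();print(indish(p),o['force'],o['moment'],o['time_s'])
w=snap("wrist","w5");P=cloud(w);hsv=cv2.cvtColor(w['im'],cv2.COLOR_BGR2HSV)
S=scoopframe(P,p,R)*1000
m=(S[...,0]>5)&(S[...,0]<36)&(abs(S[...,1]+2)<16)&(S[...,2]>-15)&(S[...,2]<5)&(hsv[...,1]<130)
q=S[m];print("blade",len(q),q.min(0),q.max(0),(np.percentile(q[:,1],2)+np.percentile(q[:,1],98))/2)
k=((S[...,0]>40)&(S[...,0]<75)&(hsv[...,1]<110)&(S[...,2]<8)&(S[...,2]>-16)&(abs(S[...,1])<90)).astype(np.uint8)*255
for ct in cv2.findContours(k,0,2)[0]:
    if cv2.contourArea(ct)>8:
        (u,v),r=cv2.minEnclosingCircle(ct);X=ray(w,u,v,.0125);print(round(u),round(v),round(r,1),(scoopframe(X,p,R)*1000).round(1),indish(X))
cv2.imwrite("pics/w5.png",cv2.resize(w['im'][60:260,230:450],None,fx=3,fy=3,interpolation=cv2.INTER_CUBIC))
E
```

```text
[-11.6 -18.7 116.2] [-0.8212123   0.61724375 -0.04182111] [-0.03512225 -0.06993167  0.01814355] 7.8
blade 452 [  5.03570139 -14.00093681 -11.71647771] [31.9882972   8.23144517  0.78332321] -2.485628665196292
343 233 8.3 [ 54.3 -27.1 -13.5] [ 43.  -45.8  12.5]
344 208 8.3 [ 54.4  -3.  -13.5] [ 43.1 -21.7  12.5]
345 183 8.4 [ 54.4  21.1 -13.5] [43.1  2.4 12.5]
346 160 8.6 [ 54.4  41.6 -13.5] [43.1 22.9 12.5]
347 133 8.9 [ 54.3  65.2 -13.5] [43.  46.5 12.5]
```

View pics/w5.png

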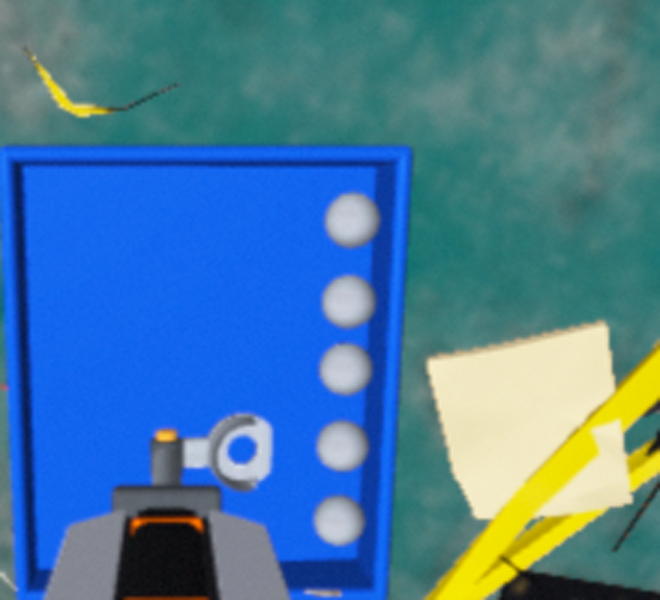

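The scoop lines up with the ball: hole at crop (241,449), ball at (342,446). Now I'll feel for the floor.

Scaled: 2 mm / 750 = 0.0027, 1 mm / 750 = 0.0013.

Request:
{"method": "arm_command", "body": {
  "plan": [
    [[0,0,0.0013,0,0,0,1],[0,0,0.0027,0,0,0,1],[0,0,0.0027,0,0,0,1]]
  ]
}}

```text
time_s: 8.15
ee_pos: [0.4699, 0.3836, 0.1136]
eef_rot: [3.139, -0.0, 2.046]
force: [-0.8, -0.2, -0.3]
grip_width: 0.0137
grip_force: 45.0
```

Scaled: 1 mm / 750 = 0.0013, 0.5 mm / 750 = 0.0007.

Request:
{"method": "arm_command", "body": {
  "plan": [
    [[0,0,0.0007,0,0,0,1],[0,0,0.0013,0,0,0,1],[0,0,0.0013,0,0,0,1]]
  ]
}}

```text
time_s: 8.45
ee_pos: [0.4699, 0.3835, 0.1124]
eef_rot: [3.14, 0.0, 2.046]
force: [-0.6, 0.2, -0.5]
grip_width: 0.0136
grip_force: 45.0
```

Scaled: 1 mm / 750 = 0.0013, 0.5 mm / 750 = 0.0007.

Request:
{"method": "arm_command", "body": {
  "plan": [
    [[0,0,0.0007,0,0,0,1],[0,0,0.0013,0,0,0,1],[0,0,0.0013,0,0,0,1]]
  ]
}}

```text
time_s: 8.75
ee_pos: [0.4699, 0.3835, 0.1114]
eef_rot: [3.14, 0.0, 2.046]
force: [-0.3, -0.8, -0.6]
grip_width: 0.014
grip_force: 45.0
```

Scaled: 1 mm / 750 = 0.0013, 0.5 mm / 750 = 0.0007.

Request:
{"method": "arm_command", "body": {
  "plan": [
    [[0,0,0.0007,0,0,0,1],[0,0,0.0013,0,0,0,1],[0,0,0.0013,0,0,0,1]]
  ]
}}

```text
time_s: 9.05
ee_pos: [0.4699, 0.3835, 0.1104]
eef_rot: [3.14, -0.0, 2.046]
force: [0.7, -0.0, -0.3]
grip_width: 0.0137
grip_force: 45.0
```

Scaled: 1 mm / 750 = 0.0013, 0.5 mm / 750 = 0.0007.

Request:
{"method": "arm_command", "body": {
  "plan": [
    [[0,0,0.0007,0,0,0,1],[0,0,0.0013,0,0,0,1],[0,0,0.0013,0,0,0,1]]
  ]
}}

```text
time_s: 9.35
ee_pos: [0.4699, 0.3835, 0.1094]
eef_rot: [3.14, 0.0, 2.046]
force: [0.5, -0.0, -0.4]
grip_width: 0.0135
grip_force: 45.0
```

Scaled: 1 mm / 750 = 0.0013, 0.5 mm / 750 = 0.0007.

Request:
{"method": "arm_command", "body": {
  "plan": [
    [[0,0,0.0007,0,0,0,1],[0,0,0.0013,0,0,0,1],[0,0,0.0013,0,0,0,1]]
  ]
}}

```text
time_s: 9.65
ee_pos: [0.4699, 0.3835, 0.1084]
eef_rot: [3.14, 0.0, 2.046]
force: [-0.1, 0.2, -0.4]
grip_width: 0.0138
grip_force: 45.0
```

Scaled: 1 mm / 750 = 0.0013, 0.5 mm / 750 = 0.0007.

Request:
{"method": "arm_command", "body": {
  "plan": [
    [[0,0,0.0007,0,0,0,1],[0,0,0.0013,0,0,0,1],[0,0,0.0013,0,0,0,1]]
  ]
}}

```text
time_s: 9.95
ee_pos: [0.47, 0.3836, 0.1078]
eef_rot: [3.139, -0.0, 2.046]
force: [-1.1, -1.7, 3.9]
grip_width: 0.0139
grip_force: 45.0
```

Scaled: 27 mm / 750 = 0.036, 26 mm / 750 = 0.0347.

Request:
{"method": "arm_command", "body": {
  "plan": [
    [[0,0.0027,0.0003,0,0,0,1],[0,0.0067,0.0005,0,0,0,1],[0,0.0107,0.0009,0,0,0,1],[0,0.0147,0.0013,0,0,0,1],[0,0.0187,0.0016,0,0,0,1],[0,0.0227,0.002,0,0,0,1],[0,0.0267,0.0023,0,0,0,1],[0,0.0293,0.0025,0,0,0,1],[0,0.032,0.0028,0,0,0,1],[0,0.0347,0.0031,0,0,0,1],[0,0.036,0.0031,0,0,0,1],[0,0.036,0.0031,0,0,0,1]]
  ]
}}

```text
time_s: 11.15
ee_pos: [0.4941, 0.396, 0.1055]
eef_rot: [3.139, -0.0, 2.046]
force: [-3.1, -1.1, 5.8]
grip_width: 0.0138
grip_force: 45.0
```

```bash
cat > look.py <<'E'
from h import *
import sys
o,p,R=pose();print(indish(p),np.round(o['force'],2),o['time_s'])
w=snap("wrist",sys.argv[1]);P=cloud(w);hsv=cv2.cvtColor(w['im'],cv2.COLOR_BGR2HSV);S=scoopframe(P,p,R)*1000
D=np.stack([(P[...,0]-DC[0])*np.cos(DA)+(P[...,1]-DC[1])*np.sin(DA),-(P[...,0]-DC[0])*np.sin(DA)+(P[...,1]-DC[1])*np.cos(DA)],-1)*1000
# highest grey point inside the pocket zone -> ball there?
m=(abs(S[...,0]-24)<6)&(abs(S[...,1]+2.7)<6);q=S[m];print("pocket zone: n",len(q),"z med/max",np.nanmedian(q[:,2]).round(1),np.nanmax(q[:,2]).round(1))
k=((abs(D[...,0])<53)&(abs(D[...,1])<63)&(D[...,0]>20)&(hsv[...,1]<110)&(P[...,2]>.006)&(P[...,2]<.05)).astype(np.uint8)*255
for ct in cv2.findContours(k,0,2)[0]:
    if cv2.contourArea(ct)>40:
        (u,v),r=cv2.minEnclosingCircle(ct);X=ray(w,u,v,.0125);print(round(u),round(v),round(r,1),indish(X),(scoopframe(X,p,R)*1000).round(1))
cv2.imwrite(f"pics/{sys.argv[1]}.png",cv2.resize(w['im'][100:260,230:430],None,fx=3,fy=3,interpolation=cv2.INTER_CUBIC))
E
python3 look.py w6
```

```text
[ 15.3 -18.6 105.5] [-3.14 -1.09  5.82] 11.15
pocket zone: n 202 z med/max 3.5 7.5
316 236 7.9 [ 43.9 -44.5  12.5] [ 28.4 -25.9  -2.6]
308 210 17.3 [ 35.5 -20.9  12.5] [20.  -2.4 -2.6]
317 185 8.7 [43.   2.4 12.5] [27.5 21.  -2.6]
317 161 8.9 [43.  22.8 12.5] [27.5 41.4 -2.6]
318 133 9.3 [43.  46.5 12.5] [27.4 65.1 -2.6]
```

Scaled: 1.5 mm / 750 = 0.002, 0.7 mm / 750 = 0.0009.

Request:
{"method": "arm_command", "body": {
  "plan": [
    [[0,0.0009,0.0001,0,0,0,1],[0,0.002,0.0001,0,0,0,1],[0,0.002,0.0001,0,0,0,1]]
  ]
}}

```text
time_s: 11.5
ee_pos: [0.4954, 0.3967, 0.1054]
eef_rot: [3.14, -0.0, 2.046]
force: [-1.9, -2.0, 5.0]
grip_width: 0.0137
grip_force: 45.0
```

```bash
cat > ball.py <<'E'
from h import *
from scipy.optimize import least_squares
import sys
o,p,R=pose();print(indish(p),np.round(o['force'],2),o['time_s'])
w=snap("wrist",sys.argv[1]);S=scoopframe(cloud(w),p,R)*1000
zc=float(sys.argv[2]) if len(sys.argv)>2 else -1
m=(abs(S[...,0]-24)<8)&(abs(S[...,1]+2.7)<8);q=S[m];q=q[q[:,2]>np.nanmax(q[:,2])-3.5]
f=least_squares(lambda c:np.linalg.norm(q-c,axis=1)-8,[24,-2.7,q[:,2].max()-8],loss='soft_l1');print(len(q),"ball centre in scoop frame",f.x.round(1),"res",np.std(f.fun).round(2),"zmax",q[:,2].max().round(1))
E
python3 ball.py w7
```

```text
[ 16.7 -18.6 105.4] [-1.92 -2.    4.99] 11.5
135 ball centre in scoop frame [24.  -3.  -2.6] res 0.52 zmax 6.2
```

Request:
{"method": "arm_command", "body": {
  "plan": [
    [[0,0,-0.0013,0,0,0,1],[0,-0.0007,-0.004,0,0,0,1],[0,-0.0013,-0.0093,0,0,0,1],[0,-0.0027,-0.0173,0,0,0,1],[0,-0.004,-0.028,0,0,0,1],[0,-0.0053,-0.0413,0,0,0,1],[0,-0.0067,-0.0547,0,0,0,1],[0,-0.0067,-0.068,0,0,0,1],[0,-0.0067,-0.08,0,0,0,1],[0,-0.0067,-0.0893,0,0,0,1],[0,-0.0067,-0.096,0,0,0,1],[0,-0.0067,-0.0987,0,0,0,1]]
  ]
}}

```text
time_s: 12.75
ee_pos: [0.4908, 0.3942, 0.1796]
eef_rot: [3.139, -0.0, 2.046]
force: [0.9, 0.7, -1.1]
grip_width: 0.014
grip_force: 45.0
```

```bash
python3 ball.py w8; python3 - <<'E'
from h import *
o,p,R=pose()
B=np.array([.4830,-.3261]);a=np.radians(4.4)
for n,an in(("B",a),("A",a+2*np.pi/3)):
    print(n,B+.038*np.array([np.cos(an),np.sin(an)]))
print("via rack-front",rel(p,R,[.47,-.12,.24],tgt(0.0)));
E
```

```text
[ 11.6 -18.6 179.6] [ 0.95  0.75 -1.07] 12.75
120 ball centre in scoop frame [23.9 -3.1 -2.6] res 0.54 zmax 6.4
B [ 0.520888   -0.32318468]
A [ 0.46153125 -0.29474569]
via rack-front (array([-447.8, -253.5,  -61.1]), array([ 0.002, -0.001,  0.475]))
```

The ball is seated and lifted. Next I carry it to hover by cup B, nose pointing radially outward.

```bash
cat >> h.py <<'E'
CUP={'B':np.array([.5209,-.3232]),'A':np.array([.4615,-.2947])}
NY=.08
def tip_tcp(cup,n,z,tilt,lat=1.5,F=31.5,H=101.1,yaw=NY): # TCP (m) for nose edge n mm ahead of the cup centre at height z mm
    c,s=np.cos(tilt),np.sin(tilt);f=F*c-H*s;d=H*c+F*s
    e=np.array([np.cos(yaw),np.sin(yaw)]);l=np.array([-e[1],e[0]])
    xy=np.asarray(cup)*1000+e*(n-f)+l*lat;return np.array([*xy,z+d])/1000
E
python3 - <<'E'
from h import *
o,p,R=pose()
q=tip_tcp(CUP['B'],-9.5,45,0);print(q,rel(p,R,q,tgt(NY)))
E
```

```text
[ 0.47991126 -0.3249813   0.1461    ] (array([-634.6, -338.7,   32.6]), array([ 0.002, -0.001,  0.395]))
```

Scaled: -342 mm / 750 = -0.456, -307 mm / 750 = -0.4093, 0.2 rad / 3.1416 = 0.0637.

Request:
{"method": "arm_command", "body": {
  "plan": [
    [[-0.0067,-0.004,0,0,0,0,1],[-0.024,-0.012,-0.0013,0,0,0.0032,1],[-0.0493,-0.0267,-0.004,0,0,0.0064,1],[-0.0853,-0.0453,-0.0067,0,0,0.0127,1],[-0.1267,-0.068,-0.0093,0,0,0.0191,1],[-0.1747,-0.0933,-0.012,0,0,0.0255,1],[-0.2213,-0.1187,-0.0133,0,0,0.0318,1],[-0.268,-0.1427,-0.0133,0,0,0.0382,1],[-0.316,-0.168,-0.0133,0,0,0.0446,1],[-0.3627,-0.1933,-0.0133,0,0,0.0509,1],[-0.4093,-0.2187,-0.0133,0,0,0.0573,1],[-0.456,-0.244,-0.0133,0,0,0.0637,1]]
  ]
}}

```text
time_s: 14.0
ee_pos: [0.4834, 0.0041, 0.1886]
eef_rot: [3.14, -0.0, 1.844]
force: [0.3, -0.6, -1.5]
grip_width: 0.0138
grip_force: 45.0
```

```bash
python3 - <<'E'
from h import *
o,p,R=pose();print(p,o['joint_vel'].round(2))
R0=tgt(DA)*Ro.from_rotvec([0,0,.2])
q0=np.array([0.4908,0.3942,.1796])+tgt(DA).apply([-.342,-.183,-.010])
q=tip_tcp(CUP['B'],-9.5,45,0);print(q0,rel(q0,R0,q,tgt(NY)),rel(p,R,q,tgt(NY)))
E
```

```text
[0.48341117 0.00406856 0.18862036] [-0.82 -0.06  0.07 -0.   -0.01 -0.62]
[0.4846631  0.00636584 0.1896    ] (array([-317.6,  -94.7,   43.5]), array([-0.   , -0.   ,  0.195])) (array([-315.9,  -92.3,   42.2]), array([ 0.002, -0.001,  0.193]))
```

Scaled: -317 mm / 750 = -0.4227, -313 mm / 750 = -0.4173, 0.195 rad / 3.1416 = 0.0621.

Request:
{"method": "arm_command", "body": {
  "plan": [
    [[-0.0507,-0.0147,0.0027,0,0,0.0076,1],[-0.1027,-0.0307,0.008,0,0,0.015,1],[-0.1533,-0.0453,0.016,0,0,0.0223,1],[-0.204,-0.0613,0.024,0,0,0.0299,1],[-0.2547,-0.076,0.032,0,0,0.0376,1],[-0.3,-0.0893,0.0387,0,0,0.0439,1],[-0.3387,-0.1,0.044,0,0,0.0497,1],[-0.3693,-0.1093,0.0493,0,0,0.0541,1],[-0.392,-0.116,0.052,0,0,0.0573,1],[-0.408,-0.1213,0.0547,0,0,0.0598,1],[-0.4173,-0.124,0.056,0,0,0.0614,1],[-0.4227,-0.1253,0.0573,0,0,0.0621,1]]
  ]
}}

```text
time_s: 15.2
ee_pos: [0.48, -0.3244, 0.1454]
eef_rot: [3.14, -0.001, 1.651]
force: [-0.7, 0.0, -0.8]
grip_width: 0.0133
grip_force: 45.0
```

```bash
cat > bear.py <<'E'
from h import *
import sys
# yellow rim holes in the wrist view, in TCP-nose frame
o,p,R=pose();print(p.round(4),o['eef_rot'].round(3),o['time_s'])
w=snap("wrist",sys.argv[1]);im=w['im'];S=scoopframe(cloud(w),p,R)*1000
q=S[(S[...,0]>5)&(S[...,0]<40)&(abs(S[...,1]+2)<16)&(S[...,2]>-16)&(S[...,2]<8)];print("blade n",len(q),"xmax",np.percentile(q[:,0],99).round(1),"ymid",((np.percentile(q[:,1],1)+np.percentile(q[:,1],99))/2).round(1))
for n,c in CUP.items():
    u=proj(w,[*c,.019]);print(n,u.round(),(scoopframe(np.array([*c,.019]),p,R)*1000).round(1))
u=proj(w,[.4830,-.3261,.019]).astype(int);x,y=max(u[0]-100,0),max(u[1]-80,0);print("crop",x,y)
cv2.imwrite(f"pics/{sys.argv[1]}.png",cv2.resize(im[y:y+160,x:x+200],None,fx=4,fy=3.75,interpolation=cv2.INTER_CUBIC) if 0 else cv2.resize(im[y:y+150,x:x+200],None,fx=4,fy=4,interpolation=cv2.INTER_CUBIC))
E
python3 bear.py w9; python3 ball.py w9b
```

```text
[ 0.48   -0.3244  0.1454] [ 3.140e+00 -1.000e-03  1.651e+00] 15.2
blade n 547 xmax 32.0 ymid -2.9
B [326. 202.] [ 40.6  -2.2 -36.1]
A [268. 169.] [-16.3  30.9 -36. ]
crop 187 122
[-327.  -652.7  145.2] [-0.02 -0.4  -0.03] 15.25
129 ball centre in scoop frame [24.4 -2.9 -2.6] res 0.55 zmax 6.2
```

View pics/w9.png

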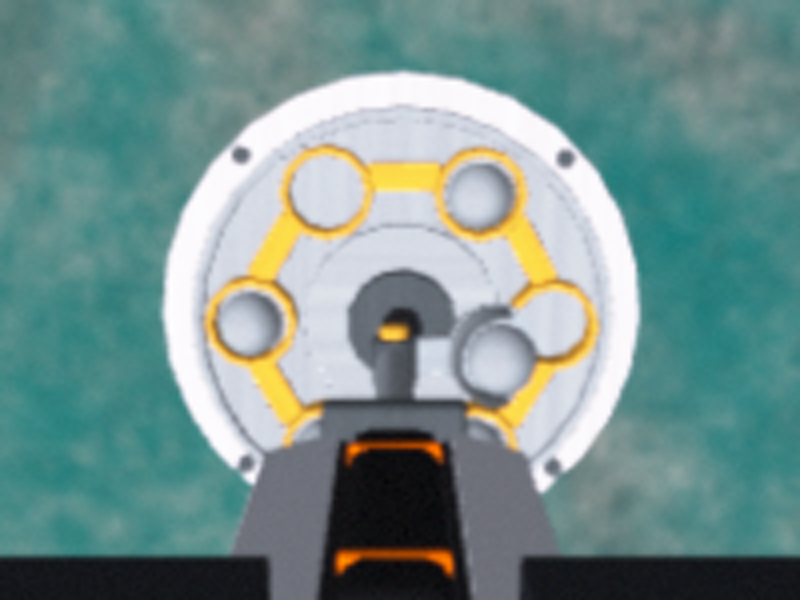

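Wrist view: the ball sits in the pocket at (500,360) and cup B's rim is centred at (553,322), as predicted. I'll compute the tipping path with the nose edge held fixed.

```bash
cat > tip.py <<'E'
from h import *
import sys
cup=sys.argv[1];n,lat=float(sys.argv[2]),float(sys.argv[3])
o,p,R=pose();print(p)
for z,t in((40,5),(33,10),(26,15),(20.5,20),(20.5,25),(20.5,30),(20.5,35),(20.5,38)):
    print(z,t,*rel(p,R,tip_tcp(CUP[cup],n,z,np.radians(t),lat,F=31.8),tgt(NY,np.radians(t))))
E
python3 tip.py B -9.5 2.2
```

```text
[ 0.48013133 -0.32405465  0.14531601]
40 5 [-0.2  8.3  1.8] [ 0.089 -0.001  0.   ]
33 10 [-0.2 17.4  7.3] [ 0.176 -0.001  0.   ]
26 15 [-0.2 26.6 13.5] [ 0.264 -0.001  0.   ]
20.5 20 [-0.2 35.9 19. ] [ 0.351 -0.001  0.   ]
20.5 25 [-0.2 45.1 19.8] [ 0.438 -0.001  0.   ]
20.5 30 [-0.2 54.2 21.5] [ 0.525 -0.001  0.   ]
20.5 35 [-0.2 63.1 23.9] [ 0.613 -0.001  0.001]
20.5 38 [-0.2 68.3 25.7] [ 0.665 -0.001  0.001]
```

Scaled: 35.9 mm / 750 = 0.0479, 31.3 mm / 750 = 0.0417, 0.351 rad / 3.1416 = 0.1117.

Request:
{"method": "arm_command", "body": {
  "plan": [
    [[0,0.0053,0.0013,0.0143,0,0,1],[0,0.0111,0.0024,0.0283,0,0,1],[0,0.0173,0.006,0.0423,0,0,1],[0,0.0232,0.0097,0.056,0,0,1],[0,0.0293,0.0139,0.07,0,0,1],[0.0004,0.0355,0.018,0.084,0,0,1],[0.0004,0.0417,0.0217,0.098,0,0,1],[0.0004,0.0479,0.0247,0.1117,0,0,1],[0.0004,0.0479,0.0253,0.1117,0,0,1],[0.0004,0.0479,0.0253,0.1117,0,0,1]]
  ]
}}

```text
time_s: 16.3
ee_pos: [0.516, -0.3205, 0.1263]
eef_rot: [-2.793, -0.001, 1.652]
force: [0.2, -0.1, -1.2]
grip_width: 0.0139
grip_force: 45.0
```

```bash
cat >> h.py <<'E'
def nose(p,R,F=31.8,H=101.1): # nose edge (world mm), scoop lateral -1.5
    return (p+R.apply([-.0015,F/1000,H/1000]))*1000
E
python3 - <<'E'
from h import *
o,p,R=pose();print(p,o['eef_rot'],o['force'],"nose",nose(p,R).round(1),"cup",CUP['B']*1000)
w=snap("wrist","w10");im=w['im'];u=proj(w,[*CUP['B'],.019]).astype(int);print(u)
a=.351
for z,t in((20.5,20),(20.5,25),(20.5,30),(20.5,35),(20.5,38)):
    print(z,t,*rel(p,R,tip_tcp(CUP['B'],-9.5,z,np.radians(t),2.2,F=31.8),tgt(NY,np.radians(t))))
E
```

```text
[ 0.51602161 -0.32048911  0.12626506] [-2.79339921e+00 -1.01856205e-03  1.65173040e+00] [ 0.15523231 -0.08739692 -1.15709332] nose [ 511.5 -322.2   20.4] cup [ 520.9 -323.2]
[329 209]
20.5 20 [-0.9 -0.2 -0.1] [ 0.001 -0.001  0.001]
20.5 25 [-0.9  8.7 -2.4] [ 0.088 -0.001  0.001]
20.5 30 [-0.9 17.9 -4. ] [ 0.175 -0.001  0.001]
20.5 35 [-0.9 27.1 -4.8] [ 0.263 -0.     0.001]
20.5 38 [-0.9 32.6 -4.9] [ 0.315 -0.     0.001]
```

Scaled: 32.6 mm / 750 = 0.0435, 27.1 mm / 750 = 0.0361, 0.315 rad / 3.1416 = 0.1003.

Request:
{"method": "arm_command", "body": {
  "plan": [
    [[-0.0008,0.0059,-0.0017,0.014,0,0,1],[-0.0008,0.0116,-0.0032,0.028,0,0,1],[-0.0008,0.0153,-0.004,0.0366,0,0,1],[-0.0008,0.0196,-0.0047,0.0462,0,0,1],[-0.0008,0.0239,-0.0053,0.0557,0,0,1],[-0.0008,0.028,-0.0057,0.0653,0,0,1],[-0.0008,0.032,-0.0061,0.0745,0,0,1],[-0.0008,0.0361,-0.0064,0.0837,0,0,1],[-0.0008,0.0397,-0.0065,0.092,0,0,1],[-0.0008,0.0435,-0.0065,0.1003,0,0,1],[-0.0008,0.0435,-0.0065,0.1003,0,0,1],[-0.0008,0.0435,-0.0065,0.1003,0,0,1]]
  ]
}}

```text
time_s: 17.55
ee_pos: [0.548, -0.3192, 0.1202]
eef_rot: [-2.479, -0.001, 1.651]
force: [-0.4, -0.1, -1.3]
grip_width: 0.0137
grip_force: 45.0
```

```bash
cat > cupcheck.py <<'E'
from h import *
import sys
o,p,R=pose();print(p.round(4),"nose",nose(p,R).round(1),o['time_s'])
for n in("top","wrist","side"):
    c=snap(n,sys.argv[1]+n);P=cloud(c)
    for k,cup in CUP.items():
        m=(np.hypot(P[...,0]-cup[0],P[...,1]-cup[1])<.006);z=P[m][:,2]*1000;print(n,k,len(z),np.percentile(z,[10,50,90]).round(1) if len(z) else None)
E
python3 cupcheck.py k1
```

```text
[ 0.548  -0.3192  0.1202] nose [ 511.1 -323.6   20.9] 17.55
top B 0 None
top A 0 None
wrist B 183 [18.6 23.3 73.4]
wrist A 59 [ 8.6  9.3 10. ]
side B 16 [20.9 82.9 93.5]
side A 5 [ 7.9 11.6 15.5]
```

```bash
cat > fitcup.py <<'E'
from h import *
from scipy.optimize import least_squares
import sys
c=load(sys.argv[1]);P=cloud(c);cup=CUP[sys.argv[2]]
q=P[(np.hypot(P[...,0]-cup[0],P[...,1]-cup[1])<.0075)&(P[...,2]>.0195)&(P[...,2]<.035)]*1000
print(len(q),q[:,2].max() if len(q) else 0)
f=least_squares(lambda s:np.linalg.norm(q-s,axis=1)-8,[*cup*1000,18],loss='soft_l1');print("ball fit",f.x.round(1),np.std(f.fun).round(2),"cup",cup*1000)
E
python3 fitcup.py k1wrist B
```

```text
175 26.011829321222063
ball fit [ 519.7 -324.6   17. ] 0.58 cup [ 520.9 -323.2]
```

Ball one is in cup B (fitted centre within about 2 mm, z≈17). Now I'll back away and return to the dish.

```bash
python3 - <<'E'
from h import *
o,p,R=pose()
for z,t,n in((27,34,-11),(36,29,-14),(45,24,-17),(55,18,-20),(65,12,-23),(75,6,-25),(80,0,-25)):
    q=tip_tcp(CUP['B'],n,z,np.radians(t),1.5,F=31.8);print(*rel(p,R,q,tgt(NY,np.radians(t))))
print(rel(q,tgt(NY),dish(-12,-42.8,175),tgt(DA)))
E
```

```text
[ -0.3 -11.4  -1.4] [-0.069 -0.     0.   ]
[ -0.3 -27.8  -2.9] [-0.157 -0.     0.   ]
[ -0.3 -43.8  -3.7] [-0.244 -0.    -0.   ]
[ -0.3 -61.4  -3.4] [-0.349 -0.    -0.   ]
[ -0.3 -78.4  -2.3] [-0.453 -0.    -0.   ]
[ -0.3 -93.8  -0.9] [-0.558 -0.    -0.   ]
[  -0.3 -103.6    4. ] [-0.663 -0.    -0.   ]
(array([684.7,  71.7,   6.1]), array([ 0.   ,  0.   , -0.395]))
```

Scaled: -103.6 mm / 750 = -0.1381, -93.8 mm / 750 = -0.1251, -0.663 rad / 3.1416 = -0.211.

Request:
{"method": "arm_command", "body": {
  "plan": [
    [[0,-0.008,-0.0011,-0.0111,0,0,1],[0,-0.0152,-0.0019,-0.022,0,0,1],[0,-0.0371,-0.0039,-0.05,0,0,1],[0,-0.0584,-0.0049,-0.0777,0,0,1],[0,-0.0819,-0.0045,-0.1111,0,0,1],[0,-0.1045,-0.0031,-0.1442,0,0,1],[0,-0.1251,-0.0012,-0.1776,0,0,1],[0,-0.1381,0.0053,-0.211,0,0,1],[0,-0.1381,0.0053,-0.211,0,0,1]]
  ]
}}

```text
time_s: 18.6
ee_pos: [0.4623, -0.3264, 0.1824]
eef_rot: [3.138, 0.001, 1.648]
force: [-0.5, 0.7, 0.3]
grip_width: 0.0136
grip_force: 45.0
```

Scaled: 525 mm / 750 = 0.7, 480 mm / 750 = 0.64, -0.3 rad / 3.1416 = -0.0955.

Request:
{"method": "arm_command", "body": {
  "plan": [
    [[0.04,0.004,0,0,0,-0.0064,1],[0.1,0.0107,0,0,0,-0.0127,1],[0.16,0.0173,0,0,0,-0.0223,1],[0.22,0.0227,0.0013,0,0,-0.0318,1],[0.28,0.0293,0.0027,0,0,-0.0382,1],[0.34,0.036,0.0027,0,0,-0.0477,1],[0.4,0.0413,0.004,0,0,-0.0541,1],[0.46,0.048,0.004,0,0,-0.0637,1],[0.52,0.0547,0.004,0,0,-0.07,1],[0.58,0.0613,0.0053,0,0,-0.0796,1],[0.64,0.0667,0.0053,0,0,-0.0891,1],[0.7,0.0733,0.0067,0,0,-0.0955,1]]
  ]
}}

```text
time_s: 19.8
ee_pos: [0.477, 0.2041, 0.1763]
eef_rot: [-3.141, -0.0, 1.952]
force: [0.9, -0.5, -0.5]
grip_width: 0.0136
grip_force: 45.0
```

Scaled: 157 mm / 750 = 0.2093, 145 mm / 750 = 0.1933, -0.095 rad / 3.1416 = -0.0302.

Request:
{"method": "arm_command", "body": {
  "plan": [
    [[0.0587,-0.0107,0,0,0,-0.0064,1],[0.1133,-0.0213,0,0,0,-0.0127,1],[0.16,-0.0293,0,0,0,-0.0191,1],[0.1933,-0.036,0,0,0,-0.0255,1],[0.2093,-0.0413,0,0,0,-0.0302,1],[0.2093,-0.0413,0,0,0,-0.0302,1]]
  ]
}}

```text
time_s: 20.4
ee_pos: [0.3896, 0.3369, 0.1762]
eef_rot: [-3.141, -0.001, 2.048]
force: [0.9, -0.1, -1.2]
grip_width: 0.0139
grip_force: 45.0
```

```bash
python3 look.py w11; python3 fitcup.py k1wrist B; python3 - <<'E'
from h import *
o,p,R=pose();print(p,rel(p,R,dish(-12,-42.8,112),tgt(DA)))
E
```

```text
[-104.7  -23.2  176.2] [ 0.86 -0.1  -1.21] 20.4
pocket zone: n 191 z med/max -85.4 -7.2
416 213 7.3 [ 43.  -45.8  12.5] [147.8 -23.  -73.1]
420 170 7.5 [42.9  2.8 12.5] [147.7  25.7 -73.2]
422 152 7.6 [43.2 22.7 12.5] [148.1  45.5 -73.2]
424 129 7.8 [43.  46.9 12.5] [148.   69.7 -73.2]
175 26.011829321222063
ball fit [ 519.7 -324.6   17. ] 0.58 cup [ 520.9 -323.2]
[0.3902551  0.33613088 0.17618287] (array([-18.6,  92.5,  64.1]), array([-0.001, -0.001,  0.   ]))
```

Scaled: 92.5 mm / 750 = 0.1233, -18.6 mm / 750 = -0.0248.

Request:
{"method": "arm_command", "body": {
  "plan": [
    [[-0.0093,0.0467,0,0,0,0,1],[-0.02,0.1,0,0,0,0,1],[-0.0248,0.1227,0.0133,0,0,0,1],[-0.0248,0.1233,0.0467,0,0,0,1],[-0.0248,0.1233,0.0733,0,0,0,1],[-0.0248,0.1233,0.0853,0,0,0,1],[-0.0248,0.1233,0.088,0,0,0,1],[-0.0248,0.1233,0.088,0,0,0,1]]
  ]
}}

```text
time_s: 21.25
ee_pos: [0.4814, 0.3617, 0.1108]
eef_rot: [-3.142, -0.001, 2.045]
force: [-0.1, -0.7, -0.1]
grip_width: 0.0134
grip_force: 45.0
```

```bash
python3 look.py w12
```

```text
[-11.7 -43.3 110.8] [-0.09 -0.7  -0.13] 21.25
pocket zone: n 157 z med/max -10.2 -7.5
345 210 8.6 [ 42.9 -46.   12.5] [54.6 -2.7 -7.9]
348 156 8.9 [43.1  2.3 12.5] [54.7 45.5 -7.9]
349 132 9.2 [43.2 22.7 12.5] [54.8 65.9 -7.9]
350 103 9.6 [43.2 46.3 12.5] [54.7 89.6 -8. ]
```

Aligned again (ball at scoop y of -2.7). Feel for the floor, then run forward.

Scaled: 2.5 mm / 750 = 0.0033, 1.5 mm / 750 = 0.002.

Request:
{"method": "arm_command", "body": {
  "plan": [
    [[0,0,0.002,0,0,0,1],[0,0,0.0033,0,0,0,1],[0,0,0.0033,0,0,0,1]]
  ]
}}

```text
time_s: 21.6
ee_pos: [0.481, 0.3622, 0.108]
eef_rot: [3.141, -0.001, 2.046]
force: [0.9, 1.0, 0.7]
grip_width: 0.0134
grip_force: 45.0
```

Scaled: 0.8 mm / 750 = 0.0011, 0.5 mm / 750 = 0.0007.

Request:
{"method": "arm_command", "body": {
  "plan": [
    [[0,0,0.0007,0,0,0,1],[0,0,0.0011,0,0,0,1],[0,0,0.0011,0,0,0,1]]
  ]
}}

```text
time_s: 21.9
ee_pos: [0.4811, 0.3622, 0.1078]
eef_rot: [3.141, -0.001, 2.046]
force: [-3.3, -1.3, 8.0]
grip_width: 0.014
grip_force: 45.0
```

Scaled: 28.5 mm / 750 = 0.038, 26 mm / 750 = 0.0347.

Request:
{"method": "arm_command", "body": {
  "plan": [
    [[0,0.0027,-0.0001,0,0,0,1],[0,0.0067,0.0001,0,0,0,1],[0,0.0107,0.0005,0,0,0,1],[0,0.0147,0.0009,0,0,0,1],[0,0.0187,0.0012,0,0,0,1],[0,0.0227,0.0016,0,0,0,1],[0,0.0267,0.0019,0,0,0,1],[0,0.0293,0.0021,0,0,0,1],[0,0.032,0.0024,0,0,0,1],[0,0.0347,0.0027,0,0,0,1],[0,0.038,0.0029,0,0,0,1],[0,0.038,0.0029,0,0,0,1]]
  ]
}}

```text
time_s: 23.1
ee_pos: [0.5063, 0.3753, 0.1054]
eef_rot: [-3.141, -0.001, 2.046]
force: [-2.5, -1.1, 6.8]
grip_width: 0.0139
grip_force: 45.0
```

```bash
python3 ball.py w13
```

```text
[ 16.7 -42.6 105.4] [-2.53 -1.05  6.77] 23.1
105 ball centre in scoop frame [24.1 -3.2 -2.5] res 0.53 zmax 6.8
```

Scaled: -71 mm / 750 = -0.0947, -65 mm / 750 = -0.0867.

Request:
{"method": "arm_command", "body": {
  "plan": [
    [[0,0.0013,0,0,0,0,1],[0,0.0013,0,0,0,0,1],[0,0.0007,-0.0013,0,0,0,1],[0,0,-0.004,0,0,0,1],[0,-0.0013,-0.0107,0,0,0,1],[0,-0.0027,-0.02,0,0,0,1],[0,-0.004,-0.032,0,0,0,1],[0,-0.0053,-0.0453,0,0,0,1],[0,-0.0053,-0.06,0,0,0,1],[0,-0.0053,-0.0747,0,0,0,1],[0,-0.0053,-0.0867,0,0,0,1],[0,-0.0053,-0.0947,0,0,0,1]]
  ]
}}

```text
time_s: 24.35
ee_pos: [0.5029, 0.3733, 0.1767]
eef_rot: [3.141, -0.001, 2.046]
force: [-0.9, -0.0, -0.6]
grip_width: 0.0138
grip_force: 45.0
```

```bash
python3 ball.py w14;  python3 - <<'E'
from h import *
o,p,R=pose();q=tip_tcp(CUP['A'],-9.5,60,0,2.2,F=31.8)
print(p,q,rel(p,R,q,tgt(NY)))
# midpoint waypoint
q1=p+(q-p)*.54;q1[2]=.185;print(rel(p,R,q1,tgt(.25)),rel(q1,tgt(.25),q,tgt(NY)))
E
```

```text
[ 12.7 -42.8 176.7] [-0.9  -0.01 -0.62] 24.35
117 ball centre in scoop frame [24.2 -3.2 -2.5] res 0.52 zmax 6.6
[0.50308498 0.37341931 0.17737858] [ 0.42015628 -0.29580751  0.1611    ] (array([-557.2, -379.8,   15.1]), array([ 0.001, -0.002,  0.395]))
(array([-300.9, -205.1,   -8.2]), array([ 0.001, -0.001,  0.225])) (array([-288.8, -113.1,   23.9]), array([ 0.  , -0.  ,  0.17]))
```

Scaled: -301 mm / 750 = -0.4013, -205 mm / 750 = -0.2733, 0.225 rad / 3.1416 = 0.0716.

Request:
{"method": "arm_command", "body": {
  "plan": [
    [[-0.0067,-0.004,0,0,0,0,1],[-0.0227,-0.0147,-0.0013,0,0,0.0032,1],[-0.0467,-0.032,-0.0027,0,0,0.0064,1],[-0.0773,-0.052,-0.0053,0,0,0.0127,1],[-0.1107,-0.0747,-0.008,0,0,0.0191,1],[-0.1453,-0.0987,-0.0107,0,0,0.0255,1],[-0.1827,-0.124,-0.0107,0,0,0.0318,1],[-0.2253,-0.1533,-0.0107,0,0,0.0398,1],[-0.2693,-0.1827,-0.0107,0,0,0.0477,1],[-0.3133,-0.2133,-0.0107,0,0,0.0557,1],[-0.3573,-0.2427,-0.0107,0,0,0.0637,1],[-0.4013,-0.2733,-0.0107,0,0,0.0716,1]]
  ]
}}

```text
time_s: 25.6
ee_pos: [0.4572, 0.0101, 0.1829]
eef_rot: [-3.14, -0.001, 1.82]
force: [0.8, 0.1, -0.8]
grip_width: 0.014
grip_force: 45.0
```

Scaled: -289 mm / 750 = -0.3853, -286 mm / 750 = -0.3813, 0.17 rad / 3.1416 = 0.0541.

Request:
{"method": "arm_command", "body": {
  "plan": [
    [[-0.0493,-0.0187,0.0027,0,0,0.007,1],[-0.0987,-0.0387,0.0067,0,0,0.014,1],[-0.1467,-0.0573,0.0107,0,0,0.0207,1],[-0.1933,-0.076,0.0147,0,0,0.0274,1],[-0.2373,-0.0933,0.0187,0,0,0.0334,1],[-0.276,-0.108,0.0227,0,0,0.0388,1],[-0.3093,-0.1213,0.0253,0,0,0.0436,1],[-0.3373,-0.132,0.028,0,0,0.0477,1],[-0.3587,-0.14,0.0293,0,0,0.0506,1],[-0.3733,-0.1467,0.0307,0,0,0.0525,1],[-0.3813,-0.1493,0.032,0,0,0.0538,1],[-0.3853,-0.1507,0.032,0,0,0.0541,1]]
  ]
}}

```text
time_s: 26.8
ee_pos: [0.42, -0.2963, 0.159]
eef_rot: [-3.14, -0.001, 1.651]
force: [-0.1, -0.9, -0.1]
grip_width: 0.0138
grip_force: 45.0
```

```bash
python3 ball.py w15; python3 - <<'E'
from h import *
o,p,R=pose();print(p)
w=snap("wrist","w16");hsv=cv2.cvtColor(w['im'],cv2.COLOR_BGR2HSV)
u=proj(w,[*CUP['A'],.019]);print("pred",u)
m=cv2.inRange(hsv,(15,110,120),(32,255,255));x,y=int(u[0])-22,int(u[1])-22
k=np.zeros_like(m);k[y:y+44,x:x+44]=m[y:y+44,x:x+44]
# rim circle by Hough on a magnified crop
g=cv2.resize(k[y:y+44,x:x+44],None,fx=6,fy=6,interpolation=cv2.INTER_CUBIC)
C=cv2.HoughCircles(g,cv2.HOUGH_GRADIENT,1.5,200,param1=100,param2=15,minRadius=40,maxRadius=85)
print(C)
if C is not None:
    a,b=C[0][0][:2]/6-.4+[x,y];X=ray(w,a,b,.019);print("rim",a,b,X,(scoopframe(X,p,R)*1000).round(1),"cup",(scoopframe(np.array([*CUP['A'],.019]),p,R)*1000).round(1))
E
python3 fitcup.py w16 B; python3 tip.py A -9.5 2.2
```

```text
[-367.5 -600.1  159. ] [-0.11 -0.9  -0.14] 26.8
118 ball centre in scoop frame [24.2 -3.2 -2.5] res 0.54 zmax 6.5
[ 0.42010849 -0.29634486  0.15912729]
pred [324.98628747 199.04038878]
[[[131.25 137.25  67.3 ]]]
rim 323.4750003814697 199.47500038146973 [ 0.45998001 -0.29528596  0.019     ] [ 40.   -2.3 -49.7] cup [ 41.6  -1.8 -49.7]
129 26.188466847282086
ball fit [ 519.9 -324.6   17.2] 0.58 cup [ 520.9 -323.2]
[ 0.42018194 -0.29602582  0.15921436]
40 5 [ 0.2  8.9 15.7] [ 0.086 -0.001  0.   ]
33 10 [ 0.2 18.1 21.1] [ 0.173 -0.001  0.   ]
26 15 [ 0.2 27.3 27.3] [ 0.261 -0.001  0.   ]
20.5 20 [ 0.2 36.5 32.8] [ 0.348 -0.001  0.   ]
20.5 25 [ 0.2 45.7 33.6] [ 0.435 -0.001  0.001]
20.5 30 [ 0.2 54.8 35.2] [ 0.522 -0.001  0.001]
20.5 35 [ 0.2 63.8 37.6] [ 0.61  -0.001  0.001]
20.5 38 [ 0.2 69.  39.4] [ 0.662 -0.001  0.001]
```

Scaled: 35.8 mm / 750 = 0.0477, 32.8 mm / 750 = 0.0437, 0.348 rad / 3.1416 = 0.1108.

Request:
{"method": "arm_command", "body": {
  "plan": [
    [[0.0003,0.0053,0.0107,0.0137,0,0,1],[0.0004,0.0109,0.0209,0.0274,0,0,1],[0.0004,0.0171,0.0247,0.0414,0,0,1],[0.0004,0.0232,0.0281,0.0551,0,0,1],[0.0004,0.0293,0.0323,0.0691,0,0,1],[0.0004,0.0355,0.0364,0.0831,0,0,1],[0.0004,0.0416,0.0403,0.0971,0,0,1],[0.0004,0.0477,0.0431,0.1108,0,0,1],[0.0004,0.0477,0.0437,0.1108,0,0,1],[0.0004,0.0477,0.0437,0.1108,0,0,1]]
  ]
}}

```text
time_s: 27.9
ee_pos: [0.4558, -0.2925, 0.1262]
eef_rot: [-2.793, -0.001, 1.652]
force: [-0.3, -0.2, -0.7]
grip_width: 0.0139
grip_force: 45.0
```

```bash
python3 - <<'E'
from h import *
o,p,R=pose();print(p,o['force'],"nose",nose(p,R).round(1),"cup",CUP['A']*1000)
for z,t in((20.5,20),(20.5,25),(20.5,30),(20.5,35),(20.5,38)):
    print(z,t,*rel(p,R,tip_tcp(CUP['A'],-10.2,z,np.radians(t),2.2,F=31.8),tgt(NY,np.radians(t))))
E
```

```text
[ 0.45583725 -0.29252557  0.12620208] [-0.27097783 -0.20727353 -0.6598789 ] nose [ 451.4 -294.3   20.3] cup [ 461.5 -294.7]
20.5 20 [-0.4 -0.1 -0.2] [ 0.001 -0.001  0.001]
20.5 25 [-0.4  8.8 -2.5] [ 0.088 -0.001  0.001]
20.5 30 [-0.4 18.  -4.1] [ 0.175 -0.001  0.001]
20.5 35 [-0.5 27.2 -4.9] [ 0.263 -0.     0.001]
20.5 38 [-0.5 32.7 -5. ] [ 0.315 -0.     0.001]
```

Scaled: 32.6 mm / 750 = 0.0435, -4.9 mm / 750 = -0.0065, 0.315 rad / 3.1416 = 0.1003.

Request:
{"method": "arm_command", "body": {
  "plan": [
    [[-0.0005,0.0059,-0.0017,0.014,0,0,1],[-0.0005,0.0116,-0.0032,0.028,0,0,1],[-0.0005,0.0153,-0.004,0.0366,0,0,1],[-0.0005,0.0196,-0.0048,0.0462,0,0,1],[-0.0005,0.0239,-0.0055,0.0557,0,0,1],[-0.0005,0.028,-0.0059,0.0653,0,0,1],[-0.0005,0.032,-0.0063,0.0745,0,0,1],[-0.0005,0.0361,-0.0065,0.0837,0,0,1],[-0.0005,0.0397,-0.0067,0.092,0,0,1],[-0.0005,0.0435,-0.0067,0.1003,0,0,1],[-0.0005,0.0435,-0.0067,0.1003,0,0,1],[-0.0005,0.0435,-0.0067,0.1003,0,0,1]]
  ]
}}

```text
time_s: 29.1
ee_pos: [0.488, -0.2908, 0.1198]
eef_rot: [-2.478, -0.001, 1.651]
force: [0.4, 0.0, -0.9]
grip_width: 0.014
grip_force: 45.0
```

```bash
python3 cupcheck.py k2; python3 fitcup.py k2wrist A;python3 - <<'E'
from h import *
o,p,R=pose()
for z,t,n in((27,34,-11),(36,29,-14),(45,24,-17),(55,18,-20),(65,12,-23),(75,6,-25),(90,0,-25)):
    q=tip_tcp(CUP['A'],n,z,np.radians(t),1.5,F=31.8);print(*rel(p,R,q,tgt(NY,np.radians(t))))
# rack: out pose 110 mm in front of slot, high; then level; 
e=np.array([np.cos(.101),np.sin(.101)])
print(q,rel(q,tgt(NY),[.5455,-.0557,.215],tgt(.101)))
E
```

```text
[ 0.488  -0.2908  0.1198] nose [ 451.  -295.2   20.6] 29.1
top B 0 None
top A 0 None
wrist B 139 [10.1 22.2 24.3]
wrist A 131 [21.3 23.9 76.1]
side B 7 [ 18.6  22.1 272.6]
side A 20 [21.2 85.3 97.7]
149 26.077837462702757
ball fit [ 462.8 -296.1   16.9] 0.56 cup [ 461.5 -294.7]
[ -0.1 -11.   -2. ] [-0.07  -0.001  0.   ]
[ -0.1 -27.4  -3.5] [-0.157 -0.001  0.   ]
[ -0.1 -43.4  -4.3] [-0.245 -0.001  0.   ]
[ -0.1 -61.1  -4. ] [-0.349 -0.001  0.   ]
[ -0.1 -78.   -2.9] [-0.454 -0.001  0.   ]
[ -0.1 -93.4  -1.5] [-0.559 -0.001  0.   ]
[-1.000e-01 -1.094e+02 -4.500e+00] [-0.663 -0.001  0.   ]
[ 0.40476179 -0.29774395  0.1911    ] (array([230. , 159.6, -23.9]), array([ 0.   ,  0.   , -0.021]))
```

Scaled: -109 mm / 750 = -0.1453, -93.4 mm / 750 = -0.1245, -0.663 rad / 3.1416 = -0.211.

Request:
{"method": "arm_command", "body": {
  "plan": [
    [[0,-0.008,-0.0013,-0.0111,0,0,1],[0,-0.0147,-0.0027,-0.0223,0,0,1],[0,-0.0365,-0.0047,-0.05,0,0,1],[0,-0.0579,-0.0057,-0.078,0,0,1],[0,-0.0813,-0.0053,-0.1111,0,0,1],[0,-0.104,-0.004,-0.1445,0,0,1],[0,-0.1245,-0.002,-0.1779,0,0,1],[0,-0.1453,-0.006,-0.211,0,0,1],[0,-0.1453,-0.006,-0.211,0,0,1],[0,-0.1453,-0.006,-0.211,0,0,1]]
  ]
}}

```text
time_s: 30.25
ee_pos: [0.4049, -0.2978, 0.1914]
eef_rot: [-3.14, 0.0, 1.65]
force: [0.2, -1.1, 0.2]
grip_width: 0.014
grip_force: 45.0
```

Scaled: 230 mm / 750 = 0.3067, 218 mm / 750 = 0.2907, -0.021 rad / 3.1416 = -0.0067.

Request:
{"method": "arm_command", "body": {
  "plan": [
    [[0.0267,0.0187,-0.0067,0,0,0,1],[0.0667,0.0467,-0.016,0,0,0,1],[0.116,0.08,-0.024,0,0,-0.0032,1],[0.1653,0.1147,-0.032,0,0,-0.0032,1],[0.2133,0.148,-0.032,0,0,-0.0064,1],[0.26,0.18,-0.032,0,0,-0.0067,1],[0.2907,0.2013,-0.032,0,0,-0.0067,1],[0.3067,0.2128,-0.032,0,0,-0.0067,1],[0.3067,0.2128,-0.032,0,0,-0.0067,1]]
  ]
}}

```text
time_s: 31.15
ee_pos: [0.5465, -0.0541, 0.2137]
eef_rot: [-3.139, -0.001, 1.674]
force: [-1.1, 0.1, -1.5]
grip_width: 0.0136
grip_force: 45.0
```

```bash
python3 - <<'E'
from h import *
o,p,R=pose();print(p,o['eef_rot'],o['time_s'])
w=snap("wrist","w17")
for k in 'AB':
    import subprocess
t=snap("top","t17");P=cloud(t)
for k,c in CUP.items():
    q=P[np.hypot(P[...,0]-c[0],P[...,1]-c[1])<.006][:,2]*1000;print(k,len(q),np.median(q),q.max())
T=tgt(.101);G=np.array([.646,-.0456,.1204])
for s,dz in((100,7.5),(0,7.5),(0,0)):
    print(rel(p,R,G+T.apply([0,-s/1000,-dz/1000]),T))
E
```

```text
[ 0.5465171  -0.05413617  0.213746  ] [-3.13855704e+00 -7.98519062e-04  1.67427713e+00] 31.15
B 15 24.828071117876338 30.652354525182893
A 15 23.755914842439438 27.784608295649225
(array([-1.6,  0.1, 85.8]), array([-0.003, -0.001,  0.002]))
(array([ -1.9, 100.1,  85.5]), array([-0.003, -0.001,  0.002]))
(array([ -1.9, 100.1,  93. ]), array([-0.003, -0.001,  0.002]))
```

Both cups show balls. Next: down in front of the rack and verify the alignment.

Scaled: 85.5 mm / 750 = 0.114, -1.6 mm / 750 = -0.0021, 0.002 rad / 3.1416 = 0.0006.

Request:
{"method": "arm_command", "body": {
  "plan": [
    [[-0.0013,0,0.02,0,0,0.0006,1],[-0.0021,0,0.0533,0,0,0.0006,1],[-0.0021,0,0.0867,0,0,0.0006,1],[-0.0021,0,0.1067,0,0,0.0006,1],[-0.0021,0,0.114,0,0,0.0006,1],[-0.0021,0,0.114,0,0,0.0006,1],[-0.0021,0,0.114,0,0,0.0006,1]]
  ]
}}

```text
time_s: 31.95
ee_pos: [0.5463, -0.0576, 0.1301]
eef_rot: [-3.142, -0.0, 1.669]
force: [0.4, 0.1, 0.1]
grip_width: 0.0138
grip_force: 45.0
```

```bash
python3 - <<'E'
from h import *
o,p,R=pose();print(p,o['eef_rot'],o['force'],o['time_s'])
T=tgt(.101);G=np.array([.646,-.0456,.1204])
for s,dz in((60,7.5),(0,7.5),(0,0)):
    print(rel(p,R,G+T.apply([0,-s/1000,-dz/1000]),T))
E
```

```text
[ 0.54625694 -0.05762039  0.13009664] [-3.14154173e+00 -4.06627348e-04  1.66915040e+00] [0.39351979 0.05016334 0.13743133] 31.95
(array([ 2. , 40.4,  2.2]), array([-0.   , -0.   , -0.003]))
(array([  2.2, 100.4,   2.2]), array([-0.   , -0.   , -0.003]))
(array([  2.2, 100.4,   9.7]), array([-0.   , -0.   , -0.003]))
```

```bash
python3 - <<'E'
from h import *
T=tgt(.101);G=np.array([.646,-.0456,.1204])
for i in range(3):
    w=snap("wrist","w18");o,p,R=pose();print(p,o['eef_rot'],rel(p,R,G+T.apply([0,0,-.0075]),T))
S=scoopframe(cloud(w),p,R)*1000
q=S[(S[...,0]>8)&(S[...,0]<40)&(abs(S[...,1]+2)<16)&(S[...,2]>-16)&(S[...,2]<8)];print(q.min(0),q.max(0))
P=cloud(w);hsv=cv2.cvtColor(w['im'],cv2.COLOR_BGR2HSV);m=(cv2.inRange(hsv,(12,40,100),(32,220,255))>0)&(abs(P[...,2]-.1)<.008)&(P[...,0]>.58)&(P[...,0]<.72)&(abs(P[...,1]+.047)<.09);print(m.sum(),cv2.minAreaRect(P[m][:,:2].astype(np.float32)*1000))
# collar centre in view
k=(abs(S[...,0])<14)&(abs(S[...,1])<16)&(S[...,2]>72)&(S[...,2]<78);print("collar",S[k].min(0),S[k].max(0))
E
```

```text
[ 0.54635997 -0.05747854  0.13019529] [ 3.14128398e+00 -3.29898870e-04  1.66938590e+00] (array([  2. , 100.3,   2.3]), array([ 0.   , -0.   , -0.002]))
[ 0.54633553 -0.05736005  0.13011584] [ 3.14132191e+00 -3.68429272e-04  1.66948115e+00] (array([  1.9, 100.3,   2.2]), array([ 0.   , -0.   , -0.002]))
[ 0.54631001 -0.05726071  0.13000339] [ 3.14144861e+00 -4.04897895e-04  1.66965738e+00] (array([  1.8, 100.4,   2.1]), array([ 0.   , -0.   , -0.002]))
[  8.00920047 -17.34555578 -15.9815618 ] [39.17797272  9.23033535  1.32573098]
12845 ((651.6856689453125, -37.906368255615234), (81.62026977539062, 118.89025115966797), 5.653958797454834)
collar [-11.66976165   2.32065899  72.05602654] [11.73144717  9.08288578 77.62195141]
```

Scaled: 45 mm / 750 = 0.06, 1.5 mm / 750 = 0.002, -0.002 rad / 3.1416 = -0.0006.

Request:
{"method": "arm_command", "body": {
  "plan": [
    [[0.002,0.0133,0,0,0,-0.0006,1],[0.002,0.0333,0.0013,0,0,-0.0006,1],[0.002,0.0533,0.0027,0,0,-0.0006,1],[0.002,0.06,0.0027,0,0,-0.0006,1],[0.002,0.06,0.0027,0,0,-0.0006,1],[0.002,0.06,0.0027,0,0,-0.0006,1],[0.002,0.06,0.0027,0,0,-0.0006,1]]
  ]
}}

```text
time_s: 32.8
ee_pos: [0.5903, -0.0512, 0.1273]
eef_rot: [-3.14, -0.001, 1.672]
force: [0.0, 1.0, -1.1]
grip_width: 0.0138
grip_force: 45.0
```

```bash
python3 - <<'E'
from h import *
T=tgt(.101);G=np.array([.646,-.0456,.1204])
o,p,R=pose();print(p,o['eef_rot'],o['force'],rel(p,R,G+T.apply([0,0,-.0075]),T))
E
```

```text
[ 0.59029832 -0.05116543  0.12725321] [-3.14044026e+00 -7.72994679e-04  1.67170802e+00] [ 0.04396357  0.95108547 -1.10345024] (array([-0.1, 56. , -0.7]), array([-0.001, -0.001, -0.   ]))
```

Aligned, so I slide in.

Scaled: 54 mm / 750 = 0.072, 51 mm / 750 = 0.068.

Request:
{"method": "arm_command", "body": {
  "plan": [
    [[0,0.008,-0.0007,0,0,0,1],[0,0.0187,-0.0007,0,0,0,1],[0,0.0293,-0.0007,0,0,0,1],[0,0.04,-0.0007,0,0,0,1],[0,0.0507,-0.0007,0,0,0,1],[0,0.06,-0.0007,0,0,0,1],[0,0.068,-0.0007,0,0,0,1],[0,0.072,-0.0007,0,0,0,1],[0,0.072,-0.0007,0,0,0,1],[0,0.072,-0.0007,0,0,0,1]]
  ]
}}

```text
time_s: 33.8
ee_pos: [0.6442, -0.0457, 0.1275]
eef_rot: [-3.14, -0.001, 1.672]
force: [-0.2, 0.3, -0.0]
grip_width: 0.0137
grip_force: 45.0
```

Scaled: 6.8 mm / 750 = 0.0091, 6 mm / 750 = 0.008.

Request:
{"method": "arm_command", "body": {
  "plan": [
    [[0,0,0.0027,0,0,0,1],[0,0,0.0053,0,0,0,1],[0,0,0.008,0,0,0,1],[0,0,0.0091,0,0,0,1],[0,0,0.0091,0,0,0,1],[0,0,0.0091,0,0,0,1]]
  ]
}}

```text
time_s: 34.4
ee_pos: [0.6444, -0.0457, 0.1208]
eef_rot: [-3.141, -0.001, 1.672]
force: [-0.7, 0.6, -1.0]
grip_width: 0.0139
grip_force: 45.0
```

Scaled: 0.6 mm / 750 = 0.0008.

Request:
{"method": "arm_command", "body": {
  "plan": [
    [[0,0,0.0008,0,0,0,1],[0,0,0.0008,0,0,0,1],[0,0,0.0008,0,0,0,0.6],[0,0,0.0008,0,0,0,0.4],[0,0,0.0008,0,0,0,0.2],[0,0,0.0008,0,0,0,0],[0,0,0.0008,0,0,0,-0.2],[0,0,0.0008,0,0,0,-0.4],[0,0,0.0008,0,0,0,-0.4],[0,0,0.0008,0,0,0,-0.4],[0,0,0.0008,0,0,0,-0.4],[0,0,0.0008,0,0,0,-0.4]]
  ]
}}

```text
time_s: 35.6
ee_pos: [0.6443, -0.0457, 0.1201]
eef_rot: [-3.14, -0.001, 1.672]
force: [-0.4, -0.9, 0.0]
grip_width: 0.0661
grip_force: 0.0
```

Scaled: -185 mm / 750 = -0.2467, -180 mm / 750 = -0.24.

Request:
{"method": "arm_command", "body": {
  "plan": [
    [[0,0,-0.0067,0,0,0,-0.4],[0,0,-0.0267,0,0,0,-0.4],[0,0,-0.06,0,0,0,-0.4],[0,0,-0.1,0,0,0,-0.4],[0,0,-0.14,0,0,0,-0.4],[0,-0.04,-0.18,0,0,0,-0.4],[0,-0.0933,-0.2133,0,0,0,-0.4],[0,-0.1333,-0.24,0,0,0,-0.4],[0,-0.1467,-0.2467,0,0,0,-0.4],[0,-0.1467,-0.2467,0,0,0,-0.4]]
  ]
}}

```text
time_s: 36.6
ee_pos: [0.5349, -0.057, 0.3073]
eef_rot: [3.14, 0.0, 1.671]
force: [-0.0, 0.3, -0.7]
grip_width: 0.0657
grip_force: 0.0
```

```bash
python3 - <<'E'
from h import *
o,p,R=pose();print(p,o['force'],o['time_s'])
for n in("wrist","top","side"):
    c=snap(n,"f"+n);P=cloud(c);hsv=cv2.cvtColor(c['im'],cv2.COLOR_BGR2HSV);near=(abs(P[...,0]-.645)<.08)&(abs(P[...,1]+.045)<.1)&(P[...,2]<.2)
    b=near&(abs(P[...,2]-.17)<.006)&(hsv[...,2]<90)&(hsv[...,1]<140);q=P[b];print(n,"handle top",b.sum(),np.median(q,0).round(4) if len(q) else 0)
    for nm,lo,hi in(("red",(0,150,60),(8,255,255)),("green",(45,120,30),(85,255,255))):
        b=near&(P[...,2]>.178)&(cv2.inRange(hsv,lo,hi)>0);q=P[b];print(nm,b.sum(),np.median(q,0).round(4) if len(q) else 0)
    for k,cu in CUP.items():
        q=P[np.hypot(P[...,0]-cu[0],P[...,1]-cu[1])<.005][:,2]*1000;print(k,len(q),np.median(q) if len(q) else 0)
s=load("fside")['im'];t=load("ftop")['im'];w=load("fwrist")['im']
r=lambda a:cv2.resize(a,(400,300),interpolation=cv2.INTER_CUBIC)
cv2.imwrite("pics/fin.png",np.vstack([np.hstack([r(s[120:240,200:360]),r(t[130:250,290:450])]),np.hstack([r(w),r(t[195:270,115:215])])]))
E
```

```text
[ 0.53485673 -0.05702856  0.30729424] [-0.00388826  0.30625243 -0.70369341] 36.6
wrist handle top 206 [ 0.6432 -0.0478  0.1688]
red 465 [ 0.6461 -0.0088  0.1848]
green 403 [ 0.6546 -0.0913  0.1846]
B 31 23.848010497017746
A 0 0
top handle top 23 [ 0.6418 -0.0458  0.1701]
red 71 [ 0.6463 -0.0067  0.1852]
green 0 0
B 5 24.825290404519098
A 0 0
side handle top 19 [ 0.6422 -0.0445  0.1665]
red 45 [ 0.6439 -0.0042  0.1825]
green 38 [ 0.6526 -0.0854  0.1825]
B 1 17.323629817243102
A 3 24.27883246399867
```

View pics/fin.png

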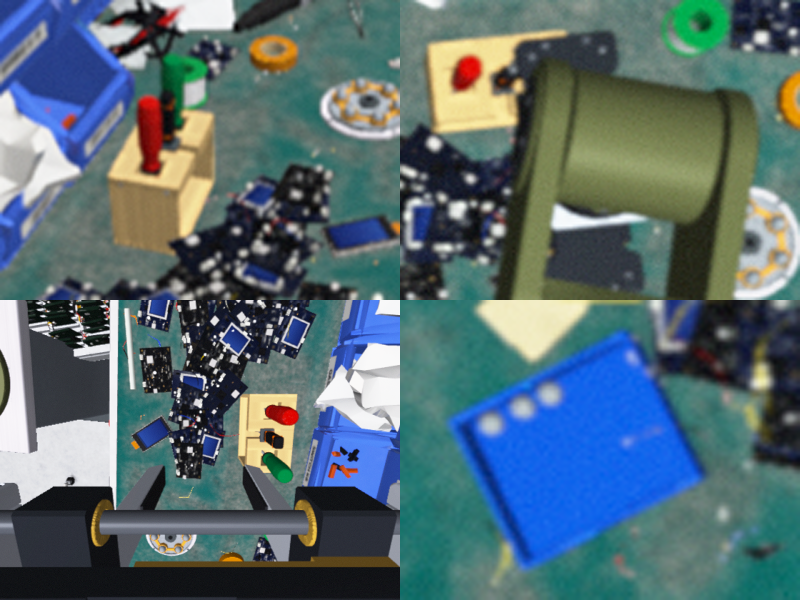

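The final view shows the scoop upright in its slot, about 9 mm forward, which is within tolerance. Both drivers are standing, three balls remain in the dish (bottom right) and both cups are filled. Handing in.

```bash
python3 -c "
from station import ctrl
print(ctrl.hand_in())"
```

```text
the job is handed in; nothing more can be done
None
```

I put a ball in each of the two empty cups, left the other three in the dish, hung the scoop back upright in its slot with both screwdrivers still standing, and handed the job in at about 37 s; no verdict was returned.

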